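Index the rotary fixture table and lock it with its pin

ROBOT

A 7-joint arm with a two-finger parallel gripper is mounted at the origin on the work surface; the furniture and walls round the work are solid. World frame = base frame: x ahead of the robot, y to its left, z up, the work surface at z = 0. Lengths are in mm, angles in rad, forces in N, time in s.
With the tool pointing down it reaches from about 350 to 775 mm from the base axis. Payload 3.1 kg.
Tool frame: the origin (TCP) lies at the centre of the arm's flange, where the gripper is bolted on; the fingertips stand arm.tips_ahead ahead of it and the grasp point (between the pads) lies 155 mm ahead of it (arm.tips_ahead is the distance from the TCP to the fingertips, in mm); y points along the fingers, z is the direction in which the jaws open and shut, and the axes are right-handed (so a half turn about y gives the same grasp; the last joint's range is limited). The gripper opens to 85 mm and grips with 20 to 120 N. Pads are 22 mm wide; open, the fingers measure 114 mm over their backs; the gripper's body (76 mm by 85 mm) begins 54 mm behind the grasp point. The pads swing forward as they close: fully open they stand 13 mm farther back than shut.
Start: joints at [1.076, 0.311, 0.014, 1.512, -0.004, 1.319, -0.027], TCP at [240.652, -494.57, 404.704] pointing down, gripper open.
Joint ranges: [-2.7, 2.7], [-0.3, 1.91], [-1.27, 1.3], [0.12, 2.57], [-1.44, 4.58], [0.2, 2.03], [-3.05, 3.05]. Speed limits (rad/s): [2.79, 2.79, 3.14, 3.14, 3.14, 3.14, 3.14].

INTERFACE

Orientations are given as a rotation vector (axis times angle).
In Python, from cell import arm, vision, order, nets gives the robot as it stands. The module is installed in compiled form; this text tells all that it offers.
- The arm moves only by the tool carry_out, never from a script. Its argument "plan" is text: rows parted by semicolons, each of 7 numbers parted by spaces: the finger opening in m, from 0 to 0.0854, then the shift along the tool's x, y, z in m, then the turn, a rotation vector about the tool's x, y, z in rad. In form: hand tx ty tz rx ry rz; .... A call has 1 to 12 rows; each row is the pose to reach, as a shift and turn from the pose commanded when the call began, along the tool's axes at that moment; what a row does not reach only later rows make up. A row lasts 1/10 s, in which the tool goes at most 50 mm and 8.59 degrees, less where a joint would pass 70% of its speed; a pose out of reach is approached as far as the arm can. A call with a gripper value outside its range is refused whole. The fingers move at their own pace and stop on an object; "newtons" is the grip in N (left out, the last holds). Time passes only in rows, so rows that repeat a pose let the fingers close. It gives the time, the measured TCP pose, the force and the opening at its end, in the units of the state.
- arm.read_state(): the state, without advancing time (a new reading comes with each control period).
- vision.capture(name): name is "scene" or "top" or "wrist"; returns the picture (400x640x3 uint8, red, green, blue); there is no depth.
- vision.calibration(name): a dict with "K" (3x3 intrinsics, pixels), "rvec" (rotation vector, rad) and "tvec" (3), from world to camera coordinates, as OpenCV has them. Camera axes: x right, y down, z forward; pixel columns grow to the right and rows downward; lengths in mm; the calibration is good to about 2 mm. A picture is of the moment at which its call begins: read the wrist's pose just before it. calibration takes no time and is no camera call; for the wrist camera it gives the pose at the moment of the call.
- order.hand_in(): hands the job in, once; it reports no verdict.
Trained networks look in the newest picture that a camera, given by its name, has taken for a name from the list of things; names that differ only in an ending like _2 or _b are one class to them, and where a whole thing is asked for, a point or a joint stands for the part that bears it (a point fixed in the world has none). Each returns a list of dicts, best first, with "confidence" (0 to 1); they miss things now and then, are a little off and sometimes report something else, mostly with a low value. They report only what shows in the picture. A call takes as long as a camera call. They do not tell look-alikes from the thing itself.
- nets.regions_of(name, camera): "region" (400x640 bool, what is visible of it) and "extent" ([left, top, right, bottom] in pixels, round what is visible of it).
The state is a dict: "time_s": time; "joints": joint angles; "dq": joint speeds; "tau": joint torques, N m; "eef_pos": TCP position; "orientation": TCP orientation; "ft_force": force on the tool from outside, world axes, zero at the start; "moment": the same for the moment, N m; "gripper_width": opening from 0.0 (shut) to 1.0 (fully open).
Only numpy, scipy, OpenCV 4.12 (cv2) and the standard library are available. Lean on these libraries where they do the work, as an engineer would, in place of code of your own. Each camera call takes 0.05 s, during which the arm holds its last target.

TASK

Push the free-turning table of the rotary fixture round (counterclockwise from above is the short way) until its yellow-ringed hole stands at the red pointer, and only then stand the red-handled index pin in that hole. The pin will rest on the hidden base below, whose own hole lies a little past the pointer counterclockwise: ease the table on until the pin drops into it and locks the table, and leave the pin fully home with its collar down on the table, let go. Never force the table or the pin, and leave the tape measure, the oil bottle and the bearing alone.

Things in the scene. Friction and masses are not known exactly. Their poses are not given: they have to be found in the camera images.
- pointer_ring: fixed grey ring round the table, 256 mm across, 12 mm high, with a 36 mm high bracket on its rim that carries a red pointer (top 40 mm above the bench, about as high as the table top, tip 112 mm from the axis). Origin on the table's axis at bench height; the pointer stands on the ring's own -x side.
- pointer_mark (a point): the point on the hole circle (75 mm from the axis) right before the red pointer, at the height of the table top
- base: fixed steel base hidden under the table, 164 mm square, 24 mm high, carrying the table. One round through hole in it (14.5 mm, chamfered), 75 mm from the axis, takes the pin. Its direction in the base's axes is not given: it lies 4 to 18 mm past the pointer, counterclockwise from above, along the hole circle, and differs each time. Origin on the axis at bench height.
- table_center (a point): centre of the table's top face, 39 mm above the bench. The table: an aluminium disc 230 mm across, 14 mm thick, underside 1 mm above the base. It turns freely about the vertical axis with a light drag (0.07 N m; 0.7 N at a post) and stops soon after the push ends. A steel sprocket (82 mm across) is clamped at its middle; its nut and stud reach 44 mm above the table top.
- table_hole (a point): centre of the yellow-ringed through hole in the table, at the top face: 13.5 mm wide with a 1.5 mm chamfer, 75 mm from the axis. At the start it stands 29 to 86 degrees clockwise of the pointer.
- post0 (a point): black upright push post on the table, 14 mm thick (22 mm at its lowest 4 mm), 40 mm tall, 95 mm from the axis; this point is half-way up, 20 mm above the table top. It stands 100 degrees counterclockwise of the hole.
- post1 (a point): the like post opposite the hole (180 degrees)
- post2 (a point): the like post 260 degrees counterclockwise of the hole
- pin_grip (a point): middle of the upright pin's handle part, where to hold it: 56 mm above the foot, 18 mm below the top. The pin (0.1 to 0.16 kg): steel shank 12 mm thick, 30 mm long, tapered foot; collar 24 mm across, 4 mm thick; red handle 18 mm thick, 40 mm tall. In the table's hole with solid base below, the collar stands 15 mm above the table; dropped home, it lies on the table.
- pin_collar (a point): centre of the underside of the pin's collar, 30 mm above its foot, 26 mm below pin_grip
- pin: the index pin as a whole; origin at its foot, z up along it
- pin_rest: fixed blue block, 50 x 50 x 34 mm, in whose middle hole (15 mm wide) the pin stands at the start, collar on the block. Origin under its centre.
- tape_measure: yellow tape measure, 68 x 87 x 36 mm, loose bystander; origin at its underside's centre
- oil_bottle: white oil bottle with a red nozzle, 59 mm thick, 155 mm tall, loose bystander; origin at its underside's centre
- bearing_a: ball bearing, 47 mm across, 14 mm high, lying flat, loose bystander; origin at its underside's centre
Things that resemble listed ones, but are neither listed nor needed, are in the scene too. Of the things like the pin, leave any that is blue or orange; of the rest the smaller one is meant.

How it is judged (in metres and radians):
On the way:
1. the table is turned so that its yellow-ringed hole is within 10 mm of the pointer mark, before the pin is put in it (horizontal distance between table_hole and pointer_mark below 0.01 m and horizontal distance between table_hole and pin above 0.03 m), for 0.2 s.
At the end, for the whole second after the job is handed in: the pin stands upright and still in the table's hole and in the base's hole, its collar down on the table (within 2.5 mm in height, 3 mm in all), released (distance between pin_collar and table_hole below 0.003 m and angle between pin's own z axis and vertical below 0.1 rad and z of pin_collar in the frame of base below 0.0415 m and linear speed of pin below 0.01 m/s and contact force between the fingers and pin below 0.1 N); the robot touches nothing.
It fails at once if the robot pushes the table or its base with more than 25 N (contact force between any of the fingers, the arm and base above 25 N).
It fails at once if the pin is forced against the table or base with more than 40 N (contact force between pin and base above 40 N).
It fails at once if a bystander is shifted by more than 20 mm or tipped (distance of any of tape_measure, oil_bottle, bearing_a from where it was at the start of the episode above 0.02 m or angle between oil_bottle's own z axis and vertical above 0.3 rad).
It also fails if it takes over 72 s, if anything falls off the work surface, if the arm or the gripper's body presses on something with over 40 N, if the wrist force passes 120 N, or if a joint passes its speed limit or range.

## Working session

There is one attempt and no reset: what is moved stays moved. The work goes in short steps, Python scripts to look and compute and a tool call to move; the robot and the scene stay as the last step left them, time stands still between calls to the robot, and variables do not carry over. Pictures are saved under pics/ and viewed, and the job is handed in when it is done.

Besides the shell and the picture viewer there is one more tool, called in YAML: its name, and indented under it one key for each argument. carry_out: Moves the arm, as the interface text tells. Its arguments: {"type":"object","properties":{"plan":{"type":"string"},"newtons":{"type":"number"}},"required":["plan"]}

```bash
mkdir -p pics; python3 - <<'E'
from cell import arm, vision, order, nets
import cv2,numpy as np
print(arm.read_state(), arm.tips_ahead)
for c in ["scene","top","wrist"]:
    im=vision.capture(c); cv2.imwrite(f"pics/{c}0.png",im[:,:,::-1])
    k=vision.calibration(c); print(c,k)
E
```

```text
{'time_s': 0.0, 'joints': array([ 1.07627687,  0.3117343 ,  0.01402898,  1.51306416, -0.00440921,
        1.31923065, -0.0271871 ]), 'dq': array([-3.27820491e-04,  9.27250182e-04, -1.03472239e-05,  8.43891191e-04,
        1.33563025e-03, -4.77392854e-04,  3.03937829e-03]), 'tau': array([-3.10383621e-04, -3.79912269e+01,  1.46131357e-01, -2.30590206e+01,
        1.21558420e-02,  1.36078199e-02,  1.28772930e-05]), 'eef_pos': array([ 240.49430961, -494.26940869,  403.61308877]), 'orientation': array([-0.45456564,  1.97260193, -1.96791198]), 'ft_force': array([ 0.21435736,  0.61013508, -0.17437232]), 'moment': array([ 0.04313319, -0.01467826, -0.01744703]), 'gripper_width': 1.0011736197905257} 173.4
scene {'K': array([[507.28375635,   0.        , 321.73540495],
       [  0.        , 507.28375635, 192.79967939],
       [  0.        ,   0.        ,   1.        ]]), 'rvec': array([ 1.94602275, -0.49997219,  0.29282423]), 'tvec': array([-466.51308798,  128.52177311, 1252.33045293])}
top {'K': array([[452.67254992,   0.        , 318.56905658],
       [  0.        , 452.67254992, 196.39730328],
       [  0.        ,   0.        ,   1.        ]]), 'rvec': array([ 2.13493238, -2.13456175,  0.16319852]), 'tvec': array([ -50.32884043,  516.89392355, 1263.7554709 ])}
wrist {'K': array([[298.87936618,   0.        , 322.81496171],
       [  0.        , 298.87936618, 200.70100163],
       [  0.        ,   0.        ,   1.        ]]), 'rvec': array([-2.43260754,  1.522416  ,  0.24077752]), 'tvec': array([-549.46669248,  -38.06947281,  380.09913086])}
```

View pics/scene0.png

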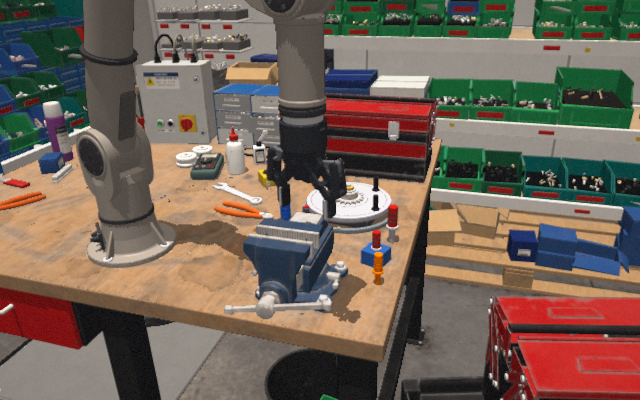

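View pics/top0.png

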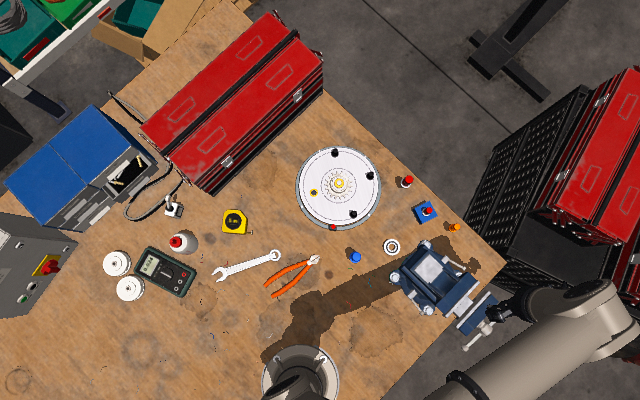

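View pics/wrist0.png

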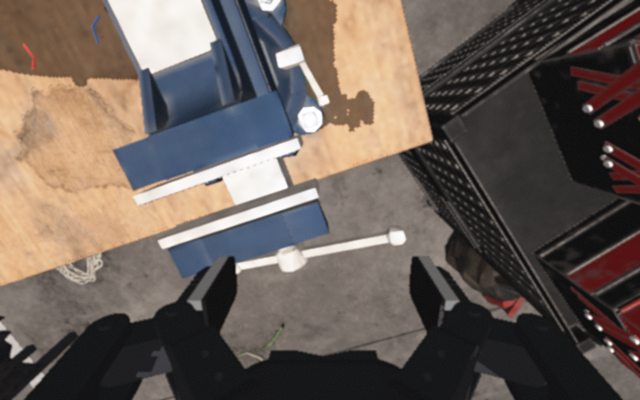

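```bash
cat > h.py <<'E'
from cell import arm, vision, order, nets
import cv2,numpy as np
from scipy.spatial.transform import Rotation as R
def w(cam,px,z,k=None):
    k=k or vision.calibration(cam); Rm=cv2.Rodrigues(k['rvec'])[0]; t=k['tvec']
    C=-Rm.T@t; d=Rm.T@np.linalg.inv(k['K'])@np.array([px[0],px[1],1.]); return C+d*(z-C[2])/d[2]
def p(cam,P,k=None):
    k=k or vision.calibration(cam)
    return cv2.projectPoints(np.array(P,float).reshape(-1,3),k['rvec'],k['tvec'],k['K'],None)[0].reshape(-1,2)
E
python3 - <<'E'
from h import *
im=vision.capture("top")
for n in ["pointer_ring","table_center","table_hole","post0","pin","pin_rest","oil_bottle","tape_measure","bearing_a"]:
    for d in nets.regions_of(n,"top")[:5]:
        m=d['region']; ys,xs=np.nonzero(m); print(n,round(d['confidence'],2),d['extent'],xs.mean().round(1),ys.mean().round(1),m.sum())
        if n in("table_hole","post0"): break
c=im[120:280,270:490]; c=cv2.resize(c,None,fx=3.6,fy=3.6,interpolation=cv2.INTER_CUBIC)
cv2.imwrite("pics/topcrop.png",c[:,:,::-1])
s=vision.capture("scene")[160:300,270:430]; cv2.imwrite("pics/scenecrop.png",cv2.resize(s,None,fx=4,fy=4,interpolation=cv2.INTER_CUBIC)[:,:,::-1])
E
```

```text
pointer_ring 0.86 [294.7, 143.8, 381.1, 233.9] 331.3 203.5 600
table_center 0.91 [296.2, 149.1, 380.8, 223.7] 338.3 185.8 4798
table_hole 0.62 [298.2, 150.3, 379.1, 229.7] 338.2 186.1 4819
post0 0.77 [295.2, 147.6, 378.3, 225.0] 338.2 185.8 4953
pin 0.58 [448.8, 226.1, 461.8, 234.0] 453.8 227.3 64
pin 0.54 [293.8, 145.6, 382.2, 233.3] 334.2 199.2 751
pin 0.39 [421.8, 204.8, 432.4, 215.9] 426.7 211.1 72
pin 0.36 [296.2, 145.9, 375.5, 225.2] 338.2 186.0 4821
pin_rest 0.7 [413.4, 203.8, 438.4, 222.1] 423.8 212.5 298
pin_rest 0.21 [303.0, 148.5, 375.8, 225.8] 338.0 185.9 4790
oil_bottle 0.66 [167.0, 232.0, 201.5, 252.4] 183.2 243.3 529
tape_measure 0.93 [221.0, 206.8, 249.7, 235.6] 234.0 221.8 529
tape_measure 0.61 [297.2, 148.9, 376.6, 224.9] 338.4 185.8 4851
bearing_a 0.63 [384.9, 237.5, 399.4, 253.3] 391.0 247.0 203
```

View pics/topcrop.png

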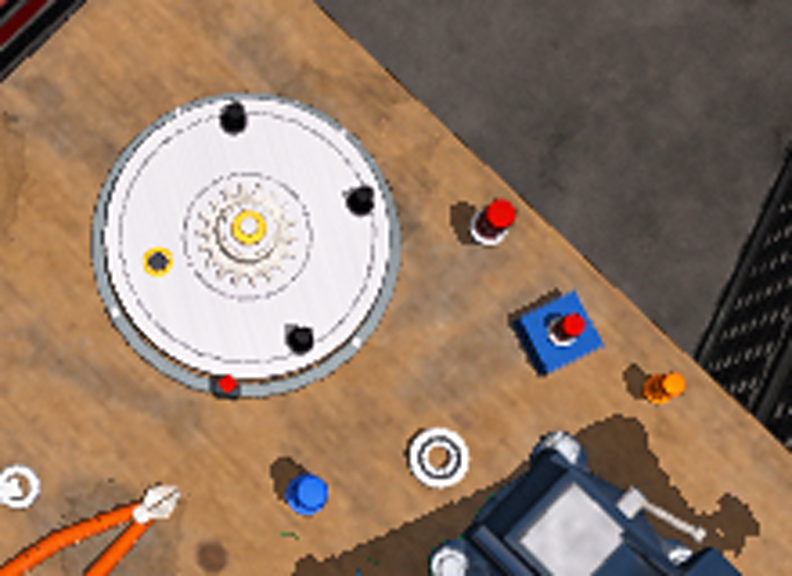

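View pics/scenecrop.png

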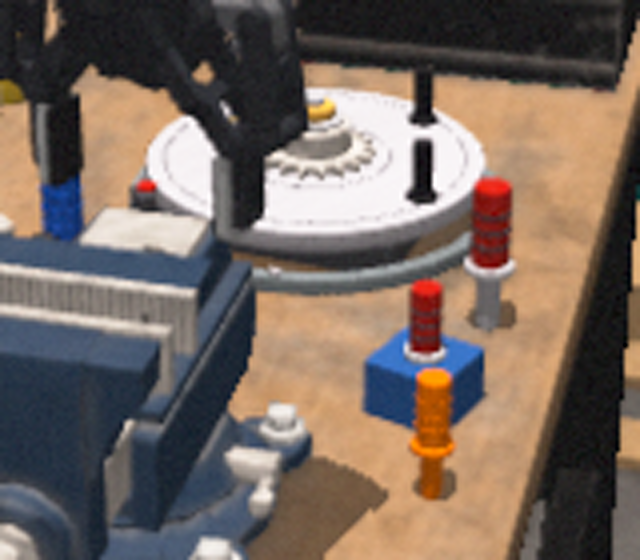

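```bash
python3 - <<'E'
from h import *
from scipy.optimize import least_squares
k=vision.calibration("top")
im=vision.capture("top")
d=nets.regions_of("table_center","top")[0]
m=d['region'].astype(np.uint8)
# white mask
hsv=cv2.cvtColor(im,cv2.COLOR_RGB2HSV)
wm=((hsv[...,2]>170)&(hsv[...,1]<30)).astype(np.uint8); wm[:140]=0;wm[240:]=0;wm[:,:285]=0;wm[:,395:]=0
cs=max(cv2.findContours(wm,0,1)[0],key=cv2.contourArea)
pts=cv2.convexHull(cs).reshape(-1,2)
P=np.array([w("top",q,39,k)[:2] for q in pts])
r=least_squares(lambda a:np.hypot(P[:,0]-a[0],P[:,1]-a[1])-a[2],[600,-100,115],loss='soft_l1'); print("table",r.x, np.abs(r.fun).max())
c=r.x[:2]
f=lambda x,y:(270+(x+.5)/3.6-.5,120+(y+.5)/3.6-.5)
for n,x,y,z in [("hole",158,262,39),("pointer",228,384,40),("post0?",301,333,79),("post1?",361,192,79),("post2?",233,111,79),("pintop",574,324,0)]:
    z= z or 34+44
    q=w("top",f(x,y),z,k); v=q[:2]-c; print(n,q.round(1),np.hypot(*v).round(1),np.degrees(np.arctan2(v[1],v[0])).round(1))
# rest top face: corners in crop
for x,y in [(511,316),(571,292),(604,344),(545,375)]:
    print(w("top",f(x,y),34,k).round(1))
for n,x,y,z in [("pin2",502,210,90),("orange",674,382,60),("bluepin",310,492,70),("bearing",438,458,14)]:
    print(n,w("top",f(x,y),z,k).round(1))
print(R.from_rotvec(arm.read_state()['orientation']).as_matrix().round(3))
E
```

```text
table [ 550.87979407 -107.04178735  114.16558381] 4.128176864118942
hole [528.9 -35.6  39. ] 74.7 107.1
pointer [430.6 -91.4  40. ] 121.3 172.6
post0? [ 466.4 -147.    79. ] 93.4 -154.7
post1? [ 577.7 -195.2   79. ] 92.2 -73.1
post2? [643.1 -95.3  79. ] 93.0 7.2
pintop [ 473.5 -358.    78. ] 262.7 -107.1
[ 485.8 -318.4   34. ]
[ 505.2 -367.1   34. ]
[ 463.2 -391.8   34. ]
[ 438.4 -343.9   34. ]
pin2 [ 561.  -302.9   90. ]
orange [ 430.3 -438.4   60. ]
bluepin [ 344.9 -153.1   70. ]
bearing [ 373.6 -260.2   14. ]
[[-0.899  0.     0.438]
 [-0.438 -0.    -0.899]
 [-0.    -1.     0.   ]]
```

```bash
cat >> h.py <<'E'
def rel(target,yaw=None,start=None):
    s=arm.read_state(); Rm=R.from_rotvec(s['orientation']).as_matrix()
    d=Rm.T@(np.array(target,float)-s['eef_pos'])/1000
    y0=np.degrees(np.arctan2(Rm[1,2],Rm[0,2]))
    print("shift",d.round(4),"yaw now",y0.round(2),"ry(deg->rad)",None if yaw is None else np.radians(-(yaw-y0)).round(4))
    return d
E
python3 -c "
from h import *
rel([466,-148.5,330],-63.5)"
```

```text
shift [-0.354   0.0747 -0.2126] yaw now -64.05 ry(deg->rad) -0.0096
```

carry_out:
  plan: "0.042 -0.354 0.0 -0.213 0 0 0;0.042 -0.354 0.0 -0.213 0 0 0;0.042 -0.354 0.0 -0.213 0 0 0;0.042 -0.354 0.0 -0.213 0 0 0;0.042 -0.354 0.0 -0.213 0 0 0;0.042 -0.354 0.0 -0.213 0 0 0;0.042 -0.354 0.0 -0.213 0 0 0;0.042 -0.354 0.0 -0.213 0 0 0;0.042 -0.354 0.0 -0.213 0 0 0;0.042 -0.354 0.07 -0.213 0 0 0;0.042 -0.354 0.075 -0.213 0 0 0;0.042 -0.354 0.075 -0.213 0 0 0"
  newtons: 30

```text
time_s: 2.0
eef_pos: [463.7, -148.1, 325.9]
orientation: [-0.463, 1.978, -1.969]
ft_force: [-0.4, 0.9, 0.3]
gripper_width: 0.494
```

```bash
python3 - <<'E'
from h import *
im=vision.capture("wrist"); k=vision.calibration("wrist"); 
print(arm.tips_ahead)
o=im.copy()
# overlay predicted: center, hole, posts
c=np.array([550.9,-107.])
for a,r,z in [(107,75,39),(207,95,79),(287,95,79),(7,95,79),(172.6,112,40)]:
    q=p("wrist",[c[0]+r*np.cos(np.radians(a)),c[1]+r*np.sin(np.radians(a)),z],k)[0]; print(a,q.round(1))
    if abs(q).max()<2000: cv2.drawMarker(o,tuple(int(v) for v in q),(0,255,0),0,12,1)
cv2.imwrite("pics/w1.png",o[:,:,::-1])
rel([466,-148.5,222],-63.5)
s=arm.read_state();print(s['time_s'],s['eef_pos'],s['gripper_width'])
E
```

```text
173.4
107 [229.9  67.1]
207 [325.7 210.8]
287 [459.2 101.6]
7 [376.1 -87.2]
172.6 [254.9 194.6]
shift [-0.0013  0.1064  0.0008] yaw now -64.09 ry(deg->rad) -0.0102
2.05 [ 464.91221741 -148.48805716  328.4075705 ] 0.4924319838390087
```

View pics/w1.png

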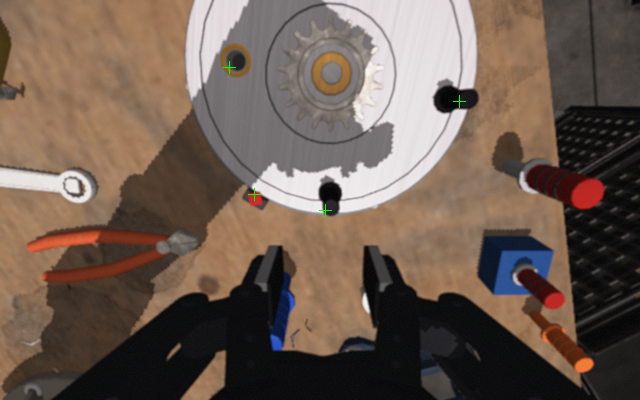

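```bash
python3 - <<'E'
from h import *
im=vision.capture("wrist"); k=vision.calibration("wrist")
s=arm.read_state();print(s['time_s'],s['eef_pos'])
c=np.array([550.9,-107.])
c4=cv2.resize(im[0:230,170:500],None,fx=2.4,fy=2.4,interpolation=cv2.INTER_CUBIC)
cv2.imwrite("pics/w2.png",c4[:,:,::-1])
for n,x,y,z in [("hole",235,61,39),("post0",332,205,79),("post1",470,97,79),("ptr",257,199,40)]:
    q=w("wrist",(x,y),z,k); v=q[:2]-c; print(n,q.round(1),np.hypot(*v).round(1),np.degrees(np.arctan2(v[1],v[0])).round(1))
k2=vision.calibration("top");im=vision.capture("top")
cv2.imwrite("pics/t2.png",cv2.resize(im[130:250,280:440],None,fx=5,fy=5,interpolation=cv2.INTER_CUBIC)[:,:,::-1])
E
```

```text
2.1 [ 465.84901707 -148.69446113  330.1665244 ]
hole [537.  -37.3  39. ] 71.0 101.3
post0 [ 474.1 -153.2   79. ] 89.6 -149.0
post1 [ 586.9 -204.3   79. ] 103.7 -69.7
ptr [438.3 -96.3  40. ] 113.1 174.5
```

View pics/w2.png

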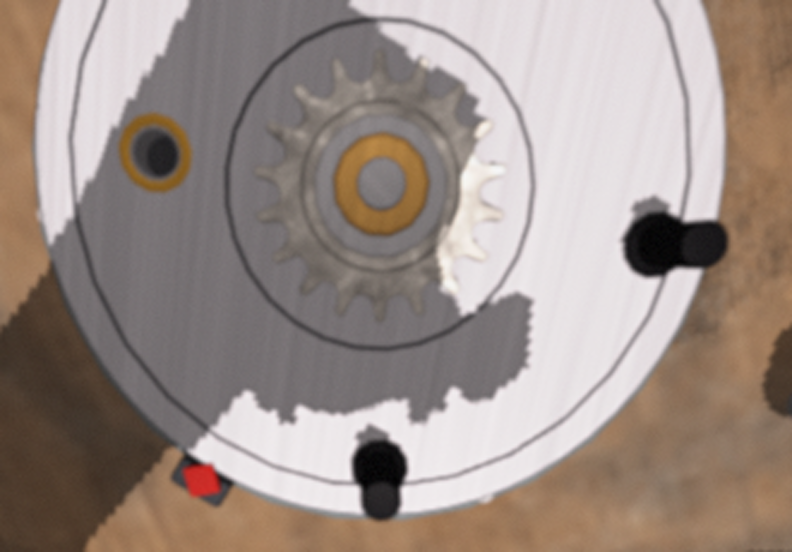

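View pics/t2.png

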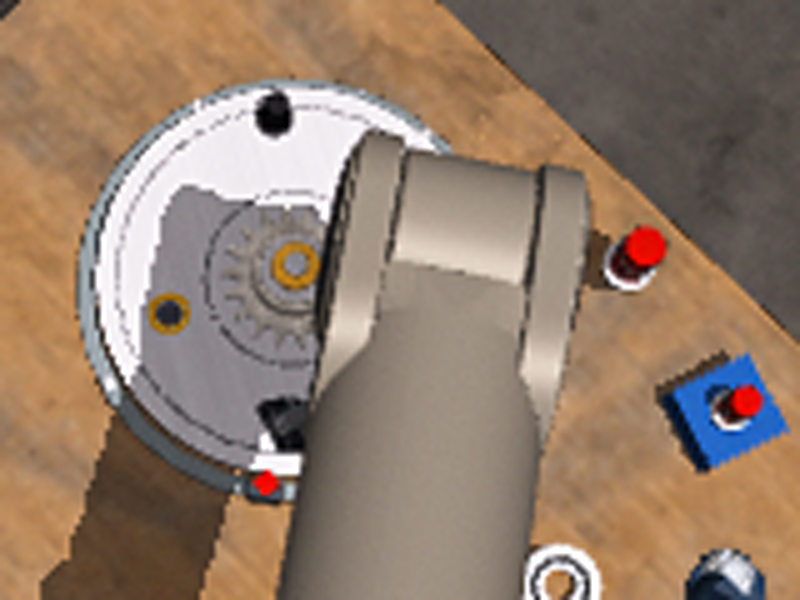

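```bash
python3 - <<'E'
from h import *
from scipy.optimize import least_squares
im=vision.capture("wrist"); k=vision.calibration("wrist")
s=arm.read_state();print(s['time_s'],s['eef_pos'])
f=lambda x,y:(170+(x+.5)/2.4-.5,(y+.5)/2.4-.5)
L=[("hole",155,153,39,75,0),("post0",381,500,79,95,100),("post1",703,245,79,95,180),("nut",380,182,83,0,0)]
def res(a):
    o=[]
    for n,x,y,z,r,b in L:
        t=np.radians(a[2]+b); q=p("wrist",[a[0]+r*np.cos(t),a[1]+r*np.sin(t),z],k)[0]; o+=list(q-f(x,y))
    return np.array(o)
r=least_squares(res,[551,-107,107]); print(r.x,r.fun.round(1))
for n,x,y,z in [("ptr",201,481,40),("edge l",38,170,39),("edge r",724,140,39),("edge b",386,517,39)]:
    q=w("wrist",f(x,y),z,k); v=q[:2]-r.x[:2]; print(n,q.round(1),np.hypot(*v).round(1),np.degrees(np.arctan2(v[1],v[0])).round(1))
# top
k2=vision.calibration("top")
g=lambda x,y:(280+(x+.5)/5-.5,130+(y+.5)/5-.5)
for n,x,y,z in [("nut",297,264,83),("hole",169,314,39),("ptr",265,483,40)]:
    q=w("top",g(x,y),z,k2); v=q[:2]-r.x[:2]; print(n,q.round(1),np.hypot(*v).round(1),np.degrees(np.arctan2(v[1],v[0])).round(1))
E
```

```text
2.2 [ 466.60844881 -148.74229653  331.67627962]
[ 557.6572977  -110.2964707   106.01387097] [ 1.   0.4 -0.3 -0.7 -1.3 -0.4  0.6  0.4]
ptr [437.2 -94.   40. ] 121.6 172.3
edge l [514.8  -3.9  39. ] 114.7 111.9
edge r [ 623.1 -206.1   39. ] 116.0 -55.7
edge b [ 454.4 -164.1   39. ] 116.4 -152.5
nut [ 549.9 -107.8   83. ] 8.2 162.1
hole [529.  -35.3  39. ] 80.3 110.9
ptr [430.9 -90.3  40. ] 128.3 171.1
```

carry_out:
  plan: "0.042 0 0 0 0 0 0;0.042 0 0 0 0 0 0;0.042 0 0 0 0 0 0;0.042 0 0 0 0 0 0"

```text
time_s: 2.6
eef_pos: [465.8, -148.2, 330.1]
orientation: [-0.453, 1.969, -1.97]
ft_force: [-0.2, -0.3, 0.8]
gripper_width: 0.49
```

```bash
python3 - <<'E'
from h import *
s=arm.read_state();print(s['time_s'],s['eef_pos'])
k=vision.calibration("wrist");im=vision.capture("wrist"); k1=vision.calibration("wrist")
print(k['tvec'],k1['tvec'])
np.savez("k1.npz",**k)
c4=cv2.resize(im[0:230,170:500],None,fx=2.4,fy=2.4,interpolation=cv2.INTER_CUBIC)
cv2.imwrite("pics/w3.png",c4[:,:,::-1])
# camera offset in tool frame
Rm=cv2.Rodrigues(k['rvec'])[0]; C=-Rm.T@k['tvec']; T=R.from_rotvec(s['orientation']).as_matrix()
print("cam",C,"in tool",T.T@(C-s['eef_pos']), (T.T@Rm.T).round(3))
im=vision.capture("scene"); cv2.imwrite("pics/s3.png",cv2.resize(im[160:260,270:430],None,fx=5,fy=5,interpolation=cv2.INTER_CUBIC)[:,:,::-1])
E
```

```text
2.6 [ 465.83808289 -148.1752469   330.05489836]
[-337.40574451  322.05280191  416.64954764] [-337.30705996  321.95001903  416.61884687]
cam [ 537.55011838 -113.96722178  298.67847559] in tool [-79.4368455   31.41199975   0.59897453] [[ 0.001  0.952  0.305]
 [ 0.    -0.305  0.952]
 [ 1.    -0.001 -0.   ]]
```

View pics/w3.png

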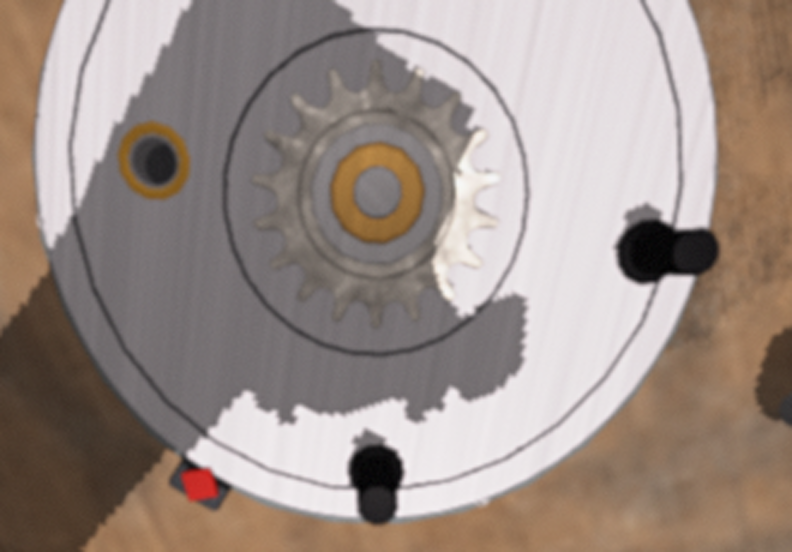

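View pics/s3.png

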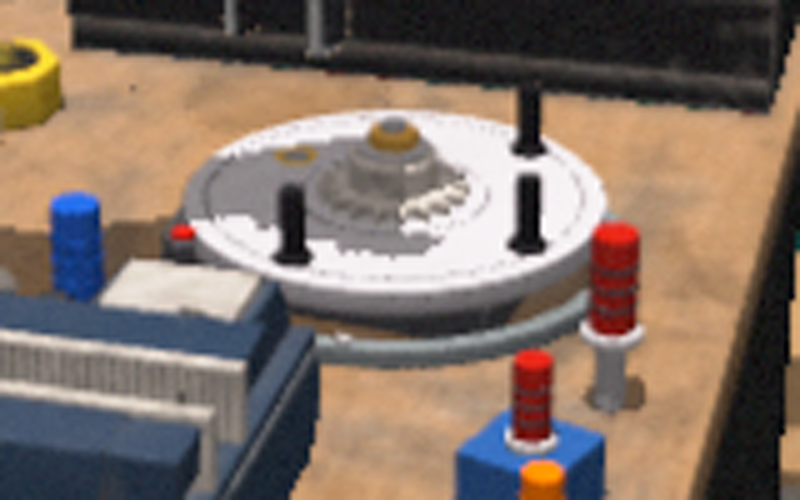

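```bash
cat > fit.py <<'E'
from h import *
from scipy.optimize import least_squares
def fit(cam,L,k,off,sc,x0=(551,-107,107)):
    f=lambda x,y:(off[0]+(x+.5)/sc-.5,off[1]+(y+.5)/sc-.5)
    def res(a):
        o=[]
        for x,y,z,r,b in L:
            t=np.radians(a[2]+b); o+=list(p(cam,[a[0]+r*np.cos(t),a[1]+r*np.sin(t),z],k)[0]-f(x,y))
        return np.array(o)
    r=least_squares(res,x0); print(cam,r.x.round(2),r.fun.round(1)); return r.x,f
E
python3 - <<'E'
from fit import *
k=dict(np.load("k1.npz"))
a,f=fit("wrist",[(154,160,39,75,0),(377,504,79,95,100),(695,250,79,95,180),(377,192,83,0,0)],k,(170,0),2.4)
q=w("wrist",f(201,486),40,k);print(q,np.degrees(np.arctan2(*(q[:2]-a[:2])[::-1])),np.hypot(*(q[:2]-a[:2])))
k=vision.calibration("scene")
a,f=fit("scene",[(297,155,39,75,0),(292,187,79,95,100),(528,178,79,95,180),(394,125,83,0,0)],k,(270,160),5)
q=w("scene",f(182,231),40,k);print(q)
k=vision.calibration("top")
a,f=fit("top",[(169,314,39,75,0),(274,103,79,95,260),(297,264,83,0,0)],k,(280,130),5)
a,f=fit("top",[(158,262,39,75,0),(301,333,79,95,100),(361,192,79,95,180),(233,111,79,95,260),(249,225,83,0,0)],k,(270,120),3.6)
E
```

```text
wrist [ 553.61 -109.03  106.19] [-0.6  0.1 -0.2  0.8  1.   0.2 -0.2 -0.7]
[434.19814582 -94.06706626  40.        ] 172.85821962830835 120.34445605671483
scene [ 552.64 -110.96  105.67] [ 0.1  0.2 -0.2  0.5  0.1  0.1  0.  -0.9]
[432.17315865 -94.46022456  40.        ]
top [ 550.04 -107.2   106.83] [ 0.1  0.2  0.2 -0.2 -0.2 -0.1]
top [ 550.35 -105.91  106.59] [-0.6 -0.   0.5  0.4  0.6  0.1 -0.1 -0.6 -0.5  0.1]
```

carry_out:
  plan: "0.042 0 0.04 0 0 0 0;0.042 0 0.06 0.002 0 0 0;0.042 0 0.08 0.002 0 0 0;0.042 0 0.09 0.002 0 0 0;0.042 0 0.1 0.002 0 0 0;0.042 0 0.107 0.002 0 0 0;0.042 0 0.107 0.002 0 0 0;0.042 0 0.107 0.002 0 0 0;0.042 0 0.107 0.002 0 0 0"

```text
time_s: 3.6
eef_pos: [467.1, -150.0, 223.5]
orientation: [-0.452, 1.969, -1.97]
ft_force: [-0.2, -0.3, -1.2]
gripper_width: 0.493
```

```bash
python3 - <<'E'
from h import *
im=vision.capture("scene"); a=cv2.resize(im[150:250,270:430],None,fx=5,fy=5,interpolation=cv2.INTER_CUBIC)
cv2.imwrite("pics/s4.png",a[:,:,::-1])
im=vision.capture("wrist"); cv2.imwrite("pics/w4.png",im[:,:,::-1])
s=arm.read_state();print(s['time_s'],s['eef_pos'],s['ft_force'])
c=np.array([552,-108.5]);T=R.from_rotvec(s['orientation']).as_matrix()
y0=np.degrees(np.arctan2(T[1,2],T[0,2]));print(y0)
for da in [10,20,33,45,55,60,66]:
  t=np.radians(206.3+da); q=np.array([*(c+95*np.array([np.cos(t),np.sin(t)])),s['eef_pos'][2]])
  d=T.T@(q-s['eef_pos'])/1000; print(da,d.round(4),np.radians(-(116.3-180+da-y0)).round(3))
E
```

```text
3.7 [ 466.95037169 -150.04881687  223.3415634 ] [0.03865729 0.80173342 0.02440925]
-64.05640351950466
10 [-0.0012  0.      0.0169] -0.181
20 [-0.0056  0.      0.0329] -0.355
33 [-0.0153  0.0001  0.0521] -0.582
45 [-0.0279  0.0001  0.0674] -0.792
55 [-0.0407  0.0001  0.078 ] -0.966
60 [-0.0477  0.0001  0.0824] -1.053
66 [-0.0566  0.0001  0.0869] -1.158
```

View pics/s4.png

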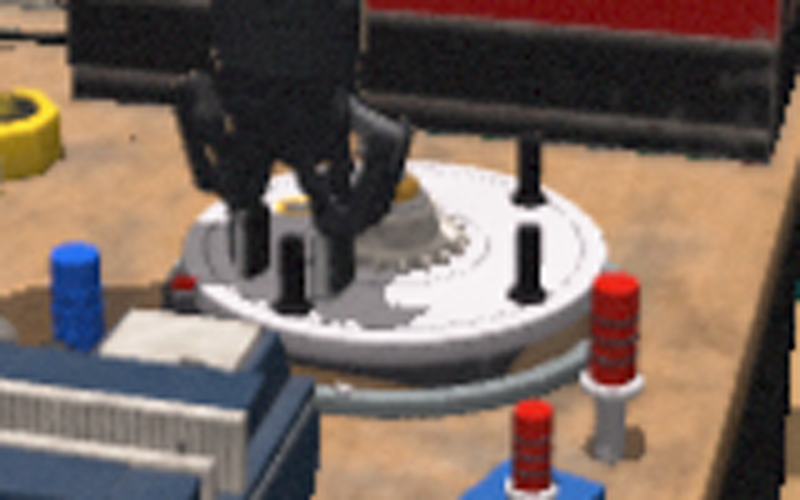

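View pics/w4.png

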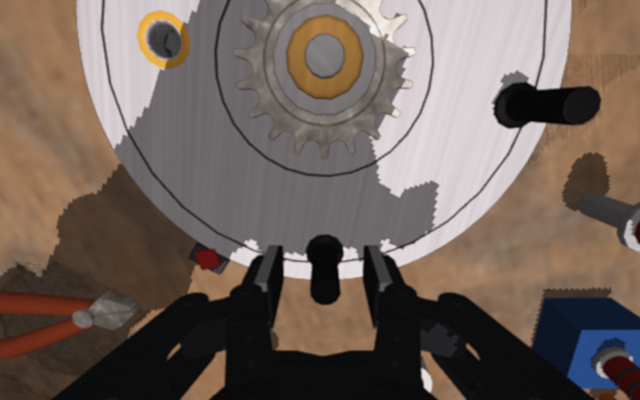

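carry_out:
  plan: "0.042 -0.0001 0 0.0033 0 -0.035 0;0.042 -0.0002 0 0.0066 0 -0.07 0;0.042 -0.0005 0 0.0099 0 -0.105 0;0.042 -0.0009 0 0.0132 0 -0.14 0;0.042 -0.0014 0 0.0165 0 -0.175 0;0.042 -0.0021 0 0.0198 0 -0.209 0;0.042 -0.0028 0 0.023 0 -0.244 0;0.042 -0.0037 0 0.0262 0 -0.279 0;0.042 -0.0046 0 0.0294 0 -0.314 0;0.042 -0.0057 0 0.0325 0 -0.349 0;0.042 -0.0069 0 0.0356 0 -0.384 0;0.042 -0.0082 0 0.0386 0 -0.419 0"

```text
time_s: 4.9
eef_pos: [490.8, -181.1, 223.0]
orientation: [-0.794, 1.702, -1.702]
ft_force: [-0.5, -0.9, 0.3]
gripper_width: 0.492
```

```bash
python3 - <<'E'
from h import *
im=vision.capture("wrist"); cv2.imwrite("pics/w5.png",im[:,:,::-1])
s=arm.read_state();print(s['time_s'],s['eef_pos'],s['ft_force'],s['joints'])
E
```

```text
4.95 [ 491.25988516 -181.58387446  223.0399776 ] [ 0.79241071  0.05284155 -0.49424977] [ 0.58299013  0.46070422 -0.34103052  1.80992172  0.19097152  0.90229802
 -0.54104635]
```

View pics/w5.png

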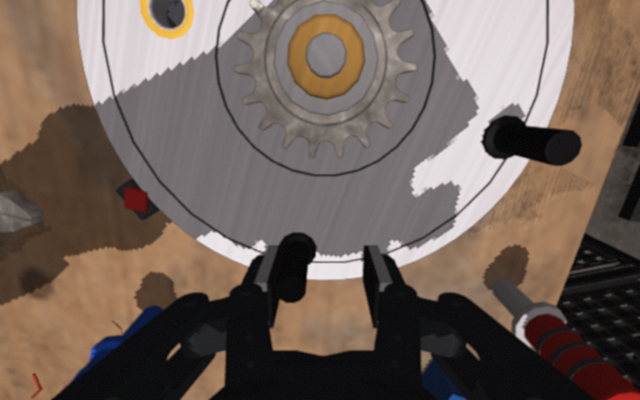

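carry_out:
  plan: "0.042 -0.0001 0 0.005 0 -0.052 0;0.042 -0.0005 0 0.0099 0 -0.105 0;0.042 -0.0012 0 0.0149 0 -0.157 0;0.042 -0.0021 0 0.0198 0 -0.209 0;0.042 -0.0032 0 0.0246 0 -0.262 0;0.042 -0.0046 0 0.0294 0 -0.314 0;0.042 -0.0063 0 0.034 0 -0.367 0;0.042 -0.0082 0 0.0386 0 -0.419 0;0.042 -0.0104 0 0.0431 0 -0.471 0;0.042 -0.0127 0 0.0475 0 -0.524 0;0.042 -0.0153 0 0.0517 0 -0.576 0;0.042 -0.0175 0 0.055 0 -0.617 0"

```text
time_s: 6.15
eef_pos: [544.2, -203.4, 222.8]
orientation: [-1.171, 1.269, -1.269]
ft_force: [-0.2, 0.1, 0.3]
gripper_width: 0.49
```

```bash
python3 - <<'E'
from h import *
im=vision.capture("wrist"); cv2.imwrite("pics/w6.png",im[:,:,::-1])
im=vision.capture("top"); cv2.imwrite("pics/t6.png",cv2.resize(im[130:250,280:440],None,fx=5,fy=5,interpolation=cv2.INTER_CUBIC)[:,:,::-1])
s=arm.read_state();print(s['time_s'],s['eef_pos'],s['ft_force'],s['joints'])
E
```

```text
6.25 [ 544.62112593 -203.25218193  222.90290155] [-0.18923092  0.52330479 -0.0297796 ] [ 0.65526119  0.58236547 -0.46650636  1.64335428  0.3008993   0.98696928
  0.00521982]
```

View pics/w6.png

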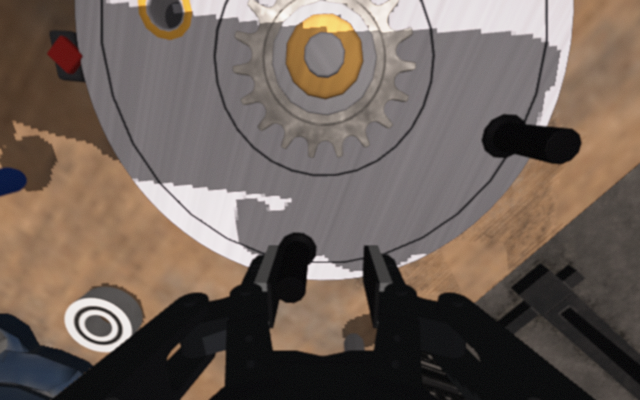

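View pics/t6.png

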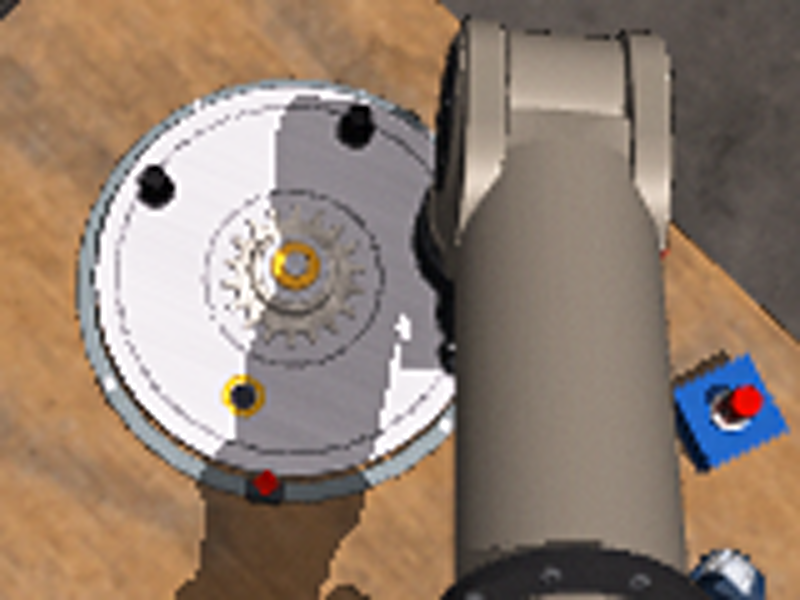

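```bash
python3 - <<'E'
from fit import *
k=vision.calibration("top")
a,f=fit("top",[(242,396,39,75,0),(358,116,79,95,180),(156,178,79,95,260),(297,264,83,0,0)],k,(280,130),5,(551,-107,160))
q=w("top",f(265,483),40,k);print(np.degrees(np.arctan2(*(q[:2]-a[:2])[::-1])))
k=vision.calibration("wrist")
a,f=fit("wrist",[(166,9,39,75,0),(563,145,79,95,180),(324.5,54,83,0,0)],k,(0,0),1,(551,-107,160))
q=w("wrist",f(65,55),40,k);print(np.degrees(np.arctan2(*(q[:2]-a[:2])[::-1])))
E
```

```text
top [ 549.38 -107.19  157.1 ] [ 0.2  0.3  0.4 -0.2 -0.4 -0.2 -0.2  0.2]
171.91080512555342
wrist [ 554.36 -109.2   156.26] [-1.8  0.1  1.6  1.2 -0.1 -0.6]
172.47404693321386
```

carry_out:
  plan: "0.042 -0.0001 0 0.0033 0 -0.035 0;0.042 -0.0002 0 0.0066 0 -0.07 0;0.042 -0.0005 0 0.0099 0 -0.105 0;0.042 -0.0009 0 0.0132 0 -0.14 0;0.042 -0.0014 0 0.0165 0 -0.175 0;0.042 -0.0021 0 0.0198 0 -0.209 0;0.042 -0.0026 0 0.0222 0 -0.236 0;0.042 -0.003 0 0.0238 0 -0.253 0;0.042 -0.0032 0 0.0246 0 -0.262 0;0.042 -0.0032 0 0.0246 0 -0.262 0;0.042 -0.0032 0 0.0246 0 -0.262 0"

```text
time_s: 7.35
eef_pos: [569.2, -201.7, 222.7]
orientation: [-1.289, 1.075, -1.075]
ft_force: [-0.0, -0.3, 0.9]
gripper_width: 0.498
```

```bash
python3 - <<'E'
from h import *
im=vision.capture("wrist"); cv2.imwrite("pics/w7.png",im[:,:,::-1])
im=vision.capture("top"); cv2.imwrite("pics/t7.png",cv2.resize(im[130:250,280:440],None,fx=5,fy=5,interpolation=cv2.INTER_CUBIC)[:,:,::-1])
s=arm.read_state();print(s['time_s'],s['eef_pos'],s['ft_force'],s['joints'])
E
```

```text
7.45 [ 569.13980735 -201.69430444  222.74309546] [-0.35611469 -1.06362346 -0.15928374] [ 0.66308881  0.6345686  -0.52120123  1.5742007   0.35179994  1.02722379
  0.22263422]
```

View pics/t7.png

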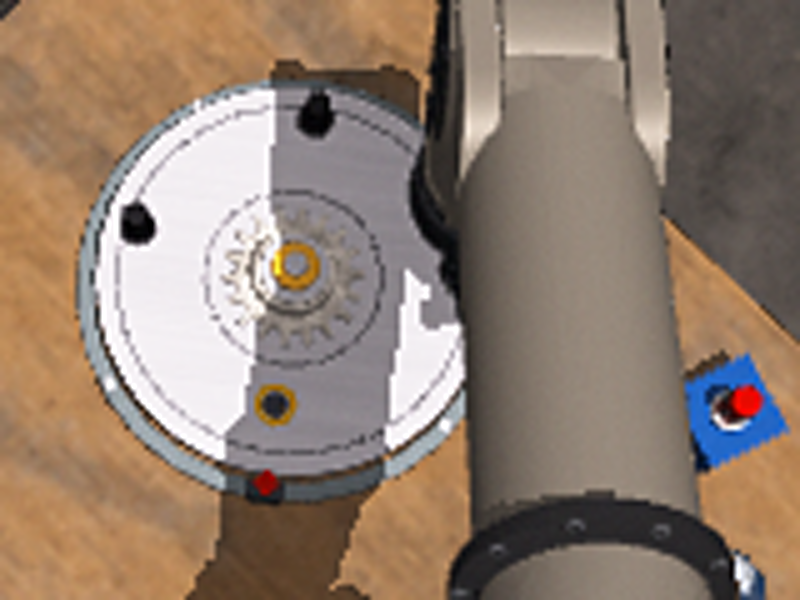

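```bash
python3 - <<'E'
from fit import *
k=vision.calibration("top")
a,f=fit("top",[(274.5,404,39,75,0),(317,108,79,95,180),(137,217,79,95,260),(297,264,83,0,0)],k,(280,130),5,(551,-107,160))
q=w("top",f(265,483),40,k);print(np.degrees(np.arctan2(*(q[:2]-a[:2])[::-1])))
E
```

```text
top [ 548.96 -107.26  171.95] [ 0.3  0.6  0.2 -0.7 -0.3 -0.2 -0.2  0.3]
171.8472494539558
```

View pics/w7.png

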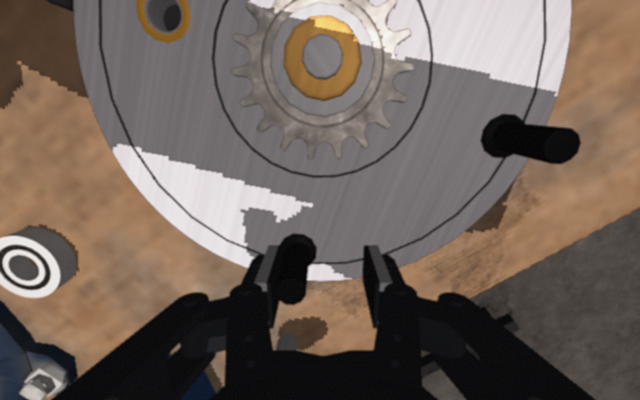

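carry_out:
  plan: "0.042 0 0 -0.006 0 0 0;0.042 0 0 -0.008 0 0 0;0.042 0 -0.02 -0.008 0 0 0;0.05 0 -0.05 -0.008 0 0 0;0.05 0 -0.09 -0.008 0 0 0;0.05 0 -0.11 -0.008 0 0 0;0.05 0 -0.11 -0.008 0 0 0"

```text
time_s: 8.15
eef_pos: [562.3, -203.3, 336.9]
orientation: [-1.286, 1.069, -1.082]
ft_force: [0.7, 1.0, -0.2]
gripper_width: 0.589
```

```bash
python3 - <<'E'
from h import *
rel([475,-359.5,330],-64)
E
```

```text
shift [ 0.1381  0.0066 -0.1139] yaw now 10.3 ry(deg->rad) 1.2969
```

carry_out:
  plan: "0.05 0.138 0.003 -0.114 0 1.297 0;0.05 0.138 0.003 -0.114 0 1.297 0;0.05 0.138 0.003 -0.114 0 1.297 0;0.05 0.138 0.003 -0.114 0 1.297 0;0.05 0.138 0.003 -0.114 0 1.297 0;0.05 0.138 0.003 -0.114 0 1.297 0;0.05 0.138 0.003 -0.114 0 1.297 0;0.05 0.138 0.003 -0.114 0 1.297 0;0.05 0.138 0.003 -0.114 0 1.297 0;0.05 0.138 0.003 -0.114 0 1.297 0;0.05 0.138 0.003 -0.114 0 1.297 0;0.05 0.138 0.003 -0.114 0 1.297 0"

```text
time_s: 9.35
eef_pos: [473.5, -359.4, 329.1]
orientation: [-0.457, 1.97, -1.968]
ft_force: [-0.0, -0.3, 0.3]
gripper_width: 0.584
```

carry_out:
  plan: "0.05 0 0 0 0 0 0;0.05 0 0 0 0 0 0;0.05 0 0 0 0 0 0"

```text
time_s: 9.65
eef_pos: [473.7, -359.5, 329.7]
orientation: [-0.455, 1.969, -1.969]
ft_force: [0.1, 1.1, -0.0]
gripper_width: 0.581
```

```bash
python3 - <<'E'
from h import *
k=vision.calibration("wrist"); im=vision.capture("wrist"); cv2.imwrite("pics/w8.png",im[:,:,::-1])
np.savez("k8.npz",**k)
s=arm.read_state();print(s['time_s'],s['eef_pos'],s['ft_force'],s['joints'])
rel([475,-359.5,330],-64)
c=cv2.resize(im[100:300,220:480],None,fx=3,fy=3,interpolation=cv2.INTER_CUBIC); cv2.imwrite("pics/w8c.png",c[:,:,::-1])
im=vision.capture("top"); cv2.imwrite("pics/t8.png",cv2.resize(im[130:250,280:440],None,fx=5,fy=5,interpolation=cv2.INTER_CUBIC)[:,:,::-1])
E
```

```text
9.7 [ 473.72305514 -359.51811463  329.72262796] [0.12087271 0.03481714 0.16695866] [ 0.79840059  0.46538716 -0.25576866  1.49113886  0.12204915  1.20064287
 -0.59227166]
shift [-0.0012 -0.0003  0.0005] yaw now -63.99 ry(deg->rad) 0.0002
```

View pics/w8.png

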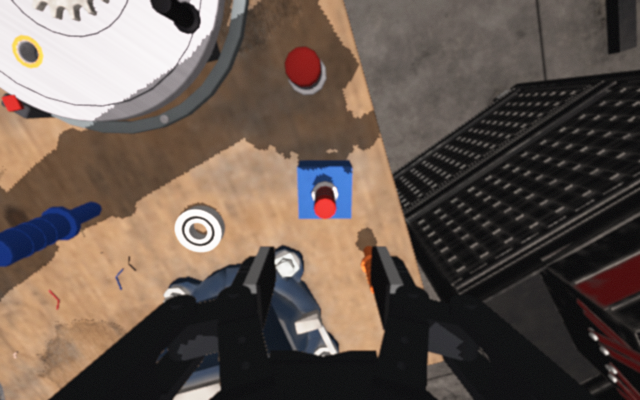

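View pics/w8c.png

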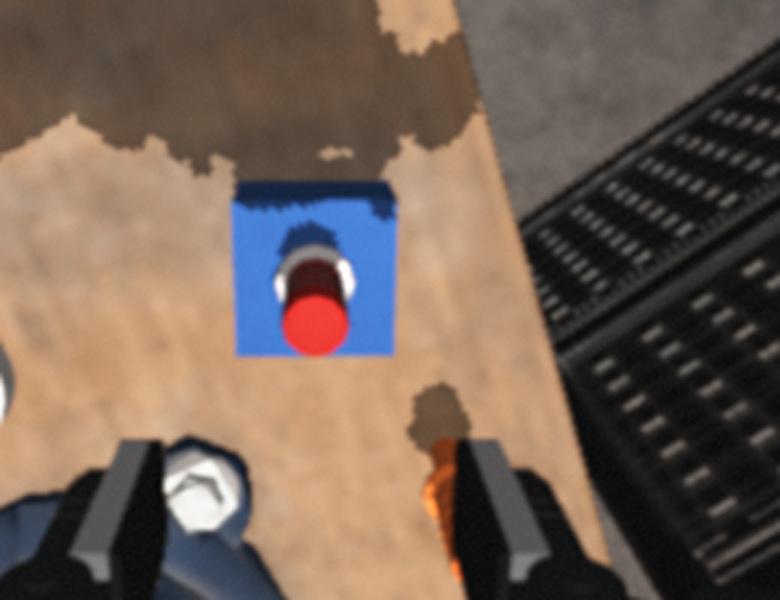

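View pics/t8.png

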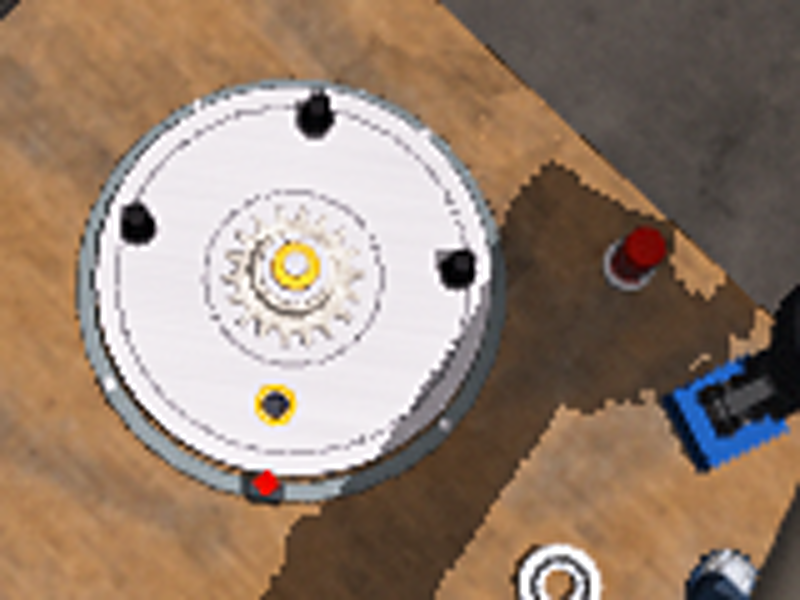

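```bash
python3 - <<'E'
from h import *
k=dict(np.load("k8.npz"))
f=lambda x,y:(220+(x+.5)/3-.5,100+(y+.5)/3-.5)
print("top",w("wrist",f(315,324),78,k)); print("collar",w("wrist",f(315,280),38,k))
P=[w("wrist",f(*q),34,k) for q in [(233,200),(396,200),(395,355),(236,356)]]; print(np.array(P).round(1),np.mean(P,0))
print("fingers mid px", )
s=arm.read_state();print(s['eef_pos'])
E
```

```text
top [ 477.34190547 -359.92768      78.        ]
collar [ 477.63338179 -360.04035672   38.        ]
[[ 488.2 -327.6   34. ]
 [ 509.5 -371.4   34. ]
 [ 465.5 -394.1   34. ]
 [ 443.2 -349.1   34. ]] [ 476.62398717 -360.561694     34.        ]
fingers mid px
[ 473.72211064 -359.54217675  329.73464255]
```

carry_out:
  plan: "0.05 -0.003 0.02 0.002 0 0 0;0.05 -0.003 0.05 0.002 0 0 0;0.05 -0.003 0.08 0.002 0 0 0;0.05 -0.003 0.1 0.002 0 0 0;0.05 -0.003 0.112 0.002 0 0 0;0.05 -0.003 0.112 0.002 0 0 0;0.05 -0.003 0.112 0.002 0 0 0"

```text
time_s: 10.45
eef_pos: [477.8, -360.2, 218.5]
orientation: [-0.454, 1.968, -1.97]
ft_force: [-0.1, 0.5, -0.4]
gripper_width: 0.588
```

```bash
python3 - <<'E'
from h import *
im=vision.capture("wrist"); cv2.imwrite("pics/w9.png",im[:,:,::-1])
s=arm.read_state();print(s['time_s'],s['eef_pos'],s['ft_force'])
E
```

```text
10.5 [ 478.01369085 -360.40770939  219.0947694 ] [-0.10403601  0.58740659  0.26978042]
```

View pics/w9.png

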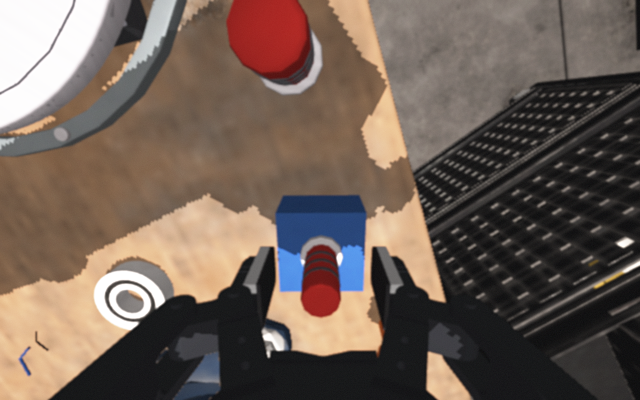

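carry_out:
  plan: "0.03 0 0 0 0 0 0;0.01 0 0 0 0 0 0;0.01 0 0 0 0 0 0;0.01 0 0 0 0 0 0;0.01 0 0 0 0 0 0;0.01 0 0 0 0 0 0;0.01 0 0 0 0 0 0"
  newtons: 40

```text
time_s: 11.2
eef_pos: [477.7, -360.3, 218.9]
orientation: [-0.453, 1.967, -1.971]
ft_force: [-0.4, -0.1, 5.3]
gripper_width: 0.201
```

carry_out:
  plan: "0.01 0 -0.01 0 0 0 0;0.01 0 -0.025 0 0 0 0;0.01 0 -0.045 0 0 0 0;0.01 0 -0.07 0 0 0 0;0.01 0 -0.1 0 0 0 0;0.01 0 -0.11 0 0 0 0;0.01 0 -0.11 0 0 0 0;0.01 0 -0.11 0 0 0 0"

```text
time_s: 12.0
eef_pos: [476.8, -359.8, 326.3]
orientation: [-0.457, 1.972, -1.968]
ft_force: [-0.3, -0.0, -1.7]
gripper_width: 0.195
```

```bash
python3 - <<'E'
from h import *
im=vision.capture("wrist"); cv2.imwrite("pics/w10.png",cv2.resize(im[180:400,200:450],None,fx=3,fy=2.7)[:,:,::-1])
im=vision.capture("scene"); cv2.imwrite("pics/s10.png",cv2.resize(im[100:300,270:430],None,fx=3,fy=3,interpolation=cv2.INTER_CUBIC)[:,:,::-1])
s=arm.read_state();print(s['time_s'],s['eef_pos'],s['ft_force'],s['gripper_width'])
E
```

```text
12.1 [ 476.61618449 -359.64351287  325.51517259] [ 0.13807442 -0.12075135 -1.79474692] 0.19810490680520182
```

View pics/w10.png

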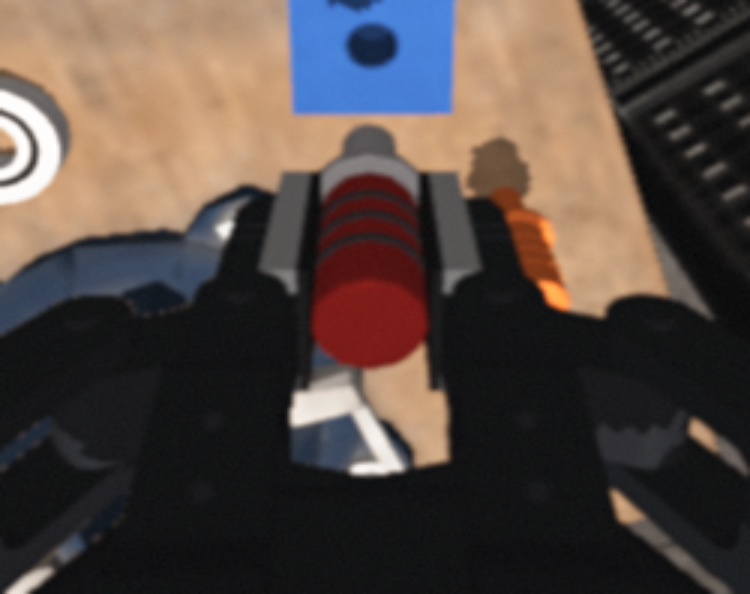

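View pics/s10.png

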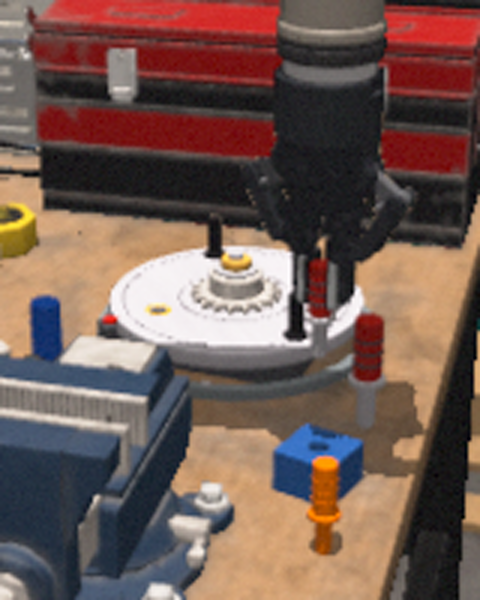

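```bash
python3 - <<'E'
from h import *
rel([477.7,-98.5,300],-64)
E
```

```text
shift [-0.1155  0.0261 -0.2341] yaw now -63.99 ry(deg->rad) 0.0001
```

carry_out:
  plan: "0.01 -0.02 0 -0.04 0 0 0;0.01 -0.038 0 -0.08 0 0 0;0.01 -0.056 0 -0.115 0 0 0;0.01 -0.074 0 -0.15 0 0 0;0.01 -0.09 0 -0.185 0 0 0;0.01 -0.105 0 -0.215 0 0 0;0.01 -0.115 0.01 -0.234 0 0 0;0.01 -0.115 0.026 -0.234 0 0 0;0.01 -0.115 0.026 -0.234 0 0 0;0.01 -0.115 0.026 -0.234 0 0 0;0.01 -0.115 0.026 -0.234 0 0 0;0.01 -0.115 0.026 -0.234 0 0 0"

```text
time_s: 13.3
eef_pos: [478.3, -100.1, 302.2]
orientation: [-0.452, 1.969, -1.971]
ft_force: [-0.3, -0.2, -0.4]
gripper_width: 0.202
```

```bash
python3 - <<'E'
from h import *
k=vision.calibration("wrist"); im=vision.capture("wrist"); np.savez("k11.npz",**k)
s=arm.read_state();print(s['time_s'],s['eef_pos'],s['ft_force'],s['gripper_width'],s['orientation'])
cv2.imwrite("pics/w11.png",cv2.resize(im[80:330,200:450],None,fx=3,fy=2.4 if 0 else 3)[:600,:,::-1])
im=vision.capture("top"); cv2.imwrite("pics/t11.png",cv2.resize(im[130:250,280:440],None,fx=5,fy=5,interpolation=cv2.INTER_CUBIC)[:,:,::-1])
im=vision.capture("scene"); cv2.imwrite("pics/s11.png",cv2.resize(im[130:270,270:430],None,fx=4,fy=4,interpolation=cv2.INTER_CUBIC)[:,:,::-1])
E
```

```text
13.35 [478.28650181 -99.91783252 302.2015238 ] [ 0.63117129  0.65839974 -0.07989266] 0.19693568322990077 [-0.45253086  1.96928865 -1.97046523]
```

View pics/w11.png

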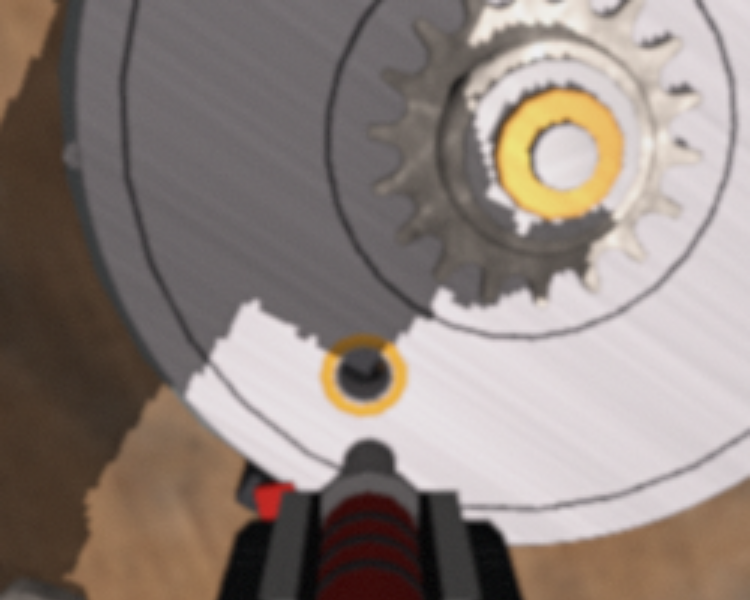

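View pics/s11.png

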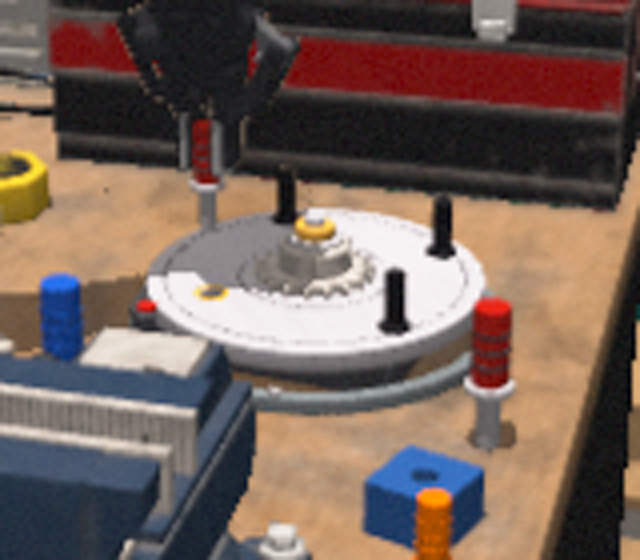

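```bash
python3 - <<'E'
from h import *
k=dict(np.load("k11.npz"))
f=lambda x,y:(200+(x+.5)/3-.5,80+(y+.5)/3-.5)
print("hole",w("wrist",f(364,375),39,k))
g=lambda q:((np.array(q)-[200,80]+.5)*3-.5).round(1)
print("pred foot ctr crop",g(p("wrist",[478.3,-99.9,87.2],k)[0]),"collar under",g(p("wrist",[478.3,-99.9,117.2],k)[0]))
print("ptr",w("wrist",f(273,500),40,k))
E
```

```text
hole [479.67356619 -98.48733404  39.        ]
pred foot ctr crop [365.9 451.8] collar under [365.4 514.7]
ptr [434.97072364 -91.35633884  40.        ]
```

carry_out:
  plan: "0.01 -0.002 0.01 -0.0013 0 0 0;0.01 -0.002 0.02 -0.0013 0 0 0;0.01 -0.002 0.03 -0.0013 0 0 0;0.01 -0.002 0.038 -0.0013 0 0 0;0.01 -0.002 0.038 -0.0013 0 0 0;0.01 -0.002 0.038 -0.0013 0 0 0;0.01 -0.002 0.038 -0.0013 0 0 0"

```text
time_s: 14.15
eef_pos: [479.6, -97.2, 264.0]
orientation: [-0.454, 1.969, -1.969]
ft_force: [-0.5, -0.6, -1.4]
gripper_width: 0.201
```

```bash
python3 - <<'E'
from h import *
k=vision.calibration("wrist"); im=vision.capture("wrist"); np.savez("k12.npz",**k)
s=arm.read_state();print(s['time_s'],s['eef_pos'],s['ft_force'],s['gripper_width'],s['orientation'])
cv2.imwrite("pics/w12.png",cv2.resize(im[150:300,250:400],None,fx=4,fy=4,interpolation=cv2.INTER_CUBIC)[:600,:,::-1])
im=vision.capture("scene"); cv2.imwrite("pics/s12.png",cv2.resize(im[160:240,280:380],None,fx=7,fy=7,interpolation=cv2.INTER_CUBIC)[:,:,::-1])
E
```

```text
14.2 [479.61220668 -97.27937278 264.14763465] [ 0.60823019 -0.56855242 -1.09771247] 0.1932852012424838 [-0.45355475  1.96855948 -1.96959499]
```

View pics/w12.png

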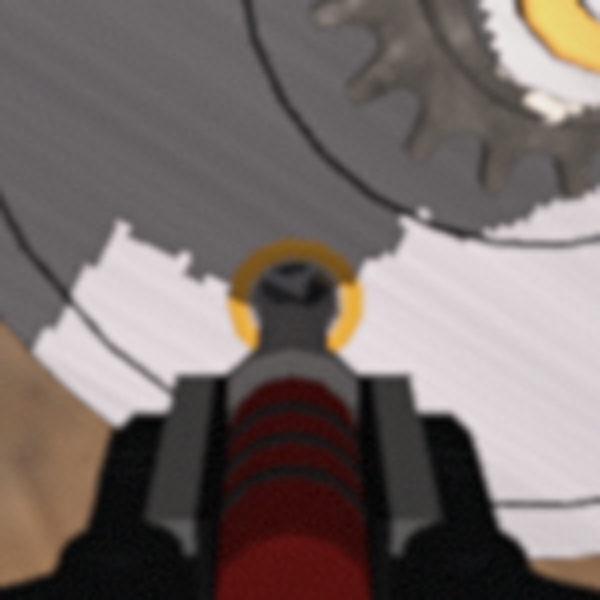

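View pics/s12.png

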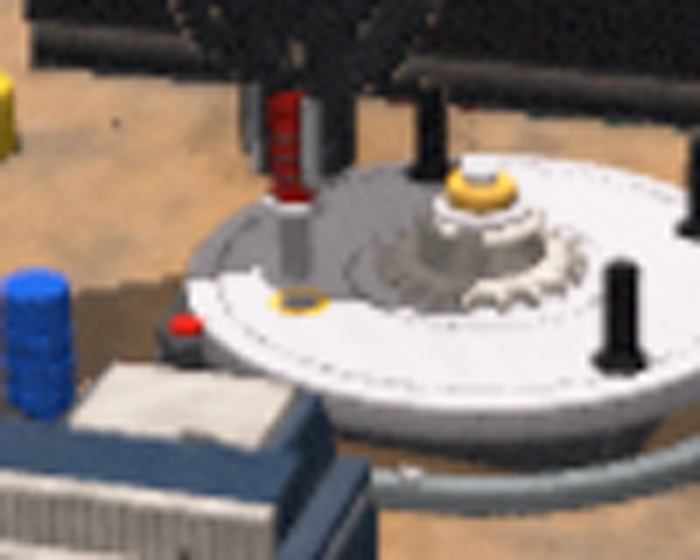

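```bash
python3 - <<'E'
from h import *
k=dict(np.load("k12.npz"))
f=lambda x,y:(250+(x+.5)/4-.5,150+(y+.5)/4-.5)
for y in (296,300,304): print("hole",w("wrist",f(296,y),39,k))
g=lambda q:((np.array(q)-[250,150]+.5)*4-.5).round(1)
import math
hole=w("wrist",f(296,300),39,k)
ring=[hole+[9.5*math.cos(t),9.5*math.sin(t),0] for t in np.linspace(0,6.28,60)]
q=np.array([g(x) for x in p("wrist",ring,k)]); print("ring extents",q.min(0),q.max(0))
foot=[np.array([479.6,-97.25,49.1])+[4*math.cos(t),4*math.sin(t),0] for t in np.linspace(0,6.28,60)]
q=np.array([g(x) for x in p("wrist",foot,k)]); print("foot extents",q.min(0),q.max(0))
col=[np.array([479.6,-97.25,79.1])+[12*math.cos(t),12*math.sin(t),0] for t in np.linspace(0,6.28,60)]
q=np.array([g(x) for x in p("wrist",col,k)]); print("collar ",q.min(0),q.max(0))
ks=vision.calibration("scene"); h=lambda q:((np.array(q)-[280,160]+.5)*7-.5).round(1)
for z in (39,49,79): print(z,h(p("scene",[479.6,-97.25,z],ks)[0]))
E
```

```text
hole [480.73664129 -97.96228822  39.        ]
hole [480.06121471 -98.29181397  39.        ]
hole [479.38430224 -98.62206466  39.        ]
ring extents [241.6 248.8] [350.4 349.8]
foot extents [265.3 300.6] [313.3 344.9]
collar  [204.7 329.4] [373.  481.1]
39 [299.3 301.2]
49 [298.7 277.5]
79 [297.1 205.7]
```

carry_out:
  plan: "0.01 0 0.004 0.0003 0 0 0;0.01 0 0.007 0.0003 0 0 0;0.01 0 0.0095 0.0003 0 0 0;0.01 0 0.012 0.0003 0 0 0;0.01 0 0.0135 0.0003 0 0 0;0.01 0 0.0135 0.0003 0 0 0;0.01 0 0.0135 0.0003 0 0 0"

```text
time_s: 14.95
eef_pos: [479.5, -97.5, 250.2]
orientation: [-0.454, 1.969, -1.969]
ft_force: [0.7, -0.4, -1.3]
gripper_width: 0.196
```

carry_out:
  plan: "0.01 0 0.002 0 0 0 0;0.01 0 0.004 0 0 0 0;0.01 0 0.006 0 0 0 0;0.01 0 0.007 0 0 0 0;0.01 0 0.007 0 0 0 0"

```text
time_s: 15.45
eef_pos: [479.6, -97.5, 243.1]
orientation: [-0.454, 1.969, -1.969]
ft_force: [1.7, 0.0, -1.1]
gripper_width: 0.197
```

```bash
python3 - <<'E'
from h import *
s=arm.read_state();print(s['time_s'],s['eef_pos'],s['ft_force'],s['moment'],s['gripper_width'])
im=vision.capture("wrist"); 
cv2.imwrite("pics/w13.png",cv2.resize(im[150:300,250:400],None,fx=4,fy=4,interpolation=cv2.INTER_CUBIC)[:600,:,::-1])
im=vision.capture("scene"); cv2.imwrite("pics/s13.png",cv2.resize(im[160:240,280:380],None,fx=7,fy=7,interpolation=cv2.INTER_CUBIC)[:,:,::-1])
E
```

```text
15.45 [479.55497459 -97.4892257  243.08412648] [ 1.67913082  0.03681055 -1.13945084] [-0.06396976 -0.27305792  0.00757467] 0.19658411815184673
```

View pics/w13.png

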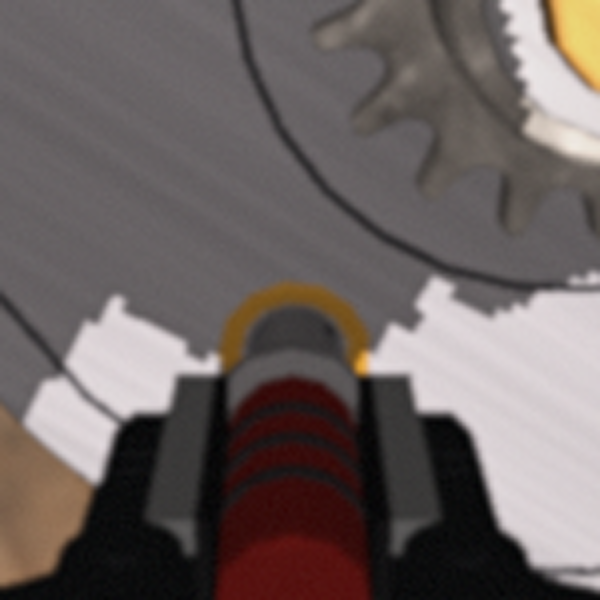

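View pics/s13.png

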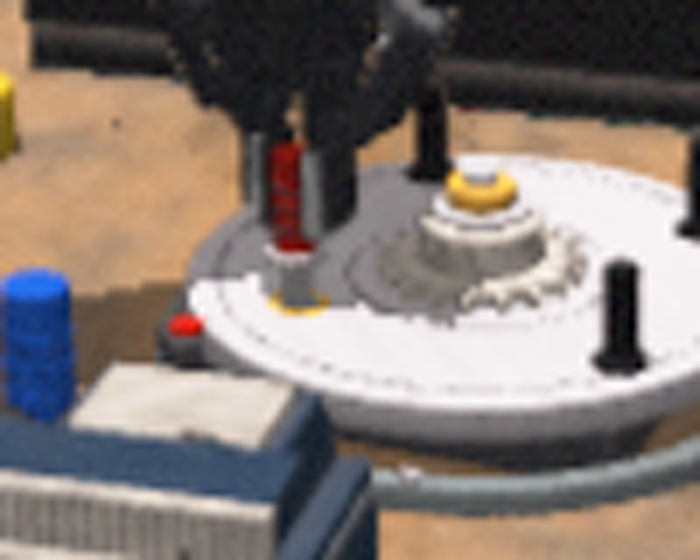

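carry_out:
  plan: "0.01 -0.0006 0 0 0 0 0;0.01 -0.0006 0.001 0 0 0 0;0.01 -0.0006 0.002 0 0 0 0;0.01 -0.0006 0.003 0 0 0 0;0.01 -0.0006 0.003 0 0 0 0"

```text
time_s: 16.05
eef_pos: [479.8, -97.2, 240.0]
orientation: [-0.455, 1.97, -1.969]
ft_force: [-0.0, -0.4, -1.5]
gripper_width: 0.204
```

carry_out:
  plan: "0.02 0 0 0 0 0 0;0.026 0 0 0 0 0 0;0.032 0 0 0 0 0 0;0.042 0 0 0 0 0 0;0.042 0 0 0 0 0 0;0.042 0 -0.02 0 0 0 0;0.042 0 -0.05 0 0 0 0;0.042 0 -0.09 0 0 0 0;0.042 0 -0.09 0 0 0 0;0.042 0 -0.09 0 0 0 0;0.042 0 -0.09 0 0 0 0;0.042 0 -0.09 0 0 0 0"

```text
time_s: 17.25
eef_pos: [479.3, -97.2, 328.8]
orientation: [-0.458, 1.972, -1.969]
ft_force: [-1.0, -0.2, -0.6]
gripper_width: 0.493
```

```bash
python3 - <<'E'
from h import *
s=arm.read_state();print(s['time_s'],s['eef_pos'],s['ft_force'],s['gripper_width'])
im=vision.capture("wrist"); 
cv2.imwrite("pics/w14.png",im[:,:,::-1])
im=vision.capture("scene"); cv2.imwrite("pics/s14.png",cv2.resize(im[160:240,280:380],None,fx=7,fy=7,interpolation=cv2.INTER_CUBIC)[:,:,::-1])
# post0 at hole angle+100
c=np.array([553,-108.8])
for h in (172,):
  t=np.radians(h+100); rel([*(c+95*np.array([np.cos(t),np.sin(t)])),330],h+10-180)
E
```

```text
17.25 [479.33548464 -97.21494909 328.77504696] [-0.99160016 -0.1823472  -0.55301249] 0.49291737847831274
shift [-0.0223 -0.0012  0.1294] yaw now -63.99 ry(deg->rad) -1.1518
```

View pics/w14.png

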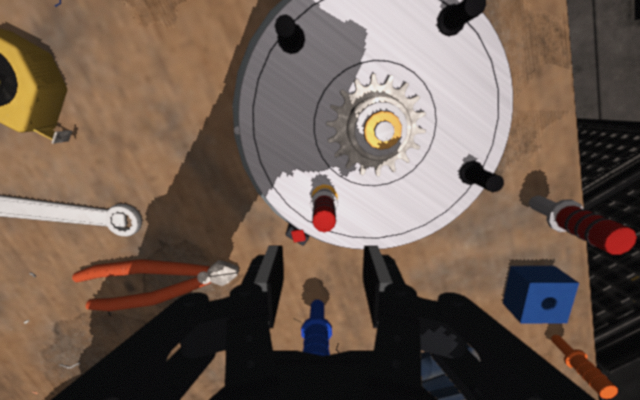

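View pics/s14.png

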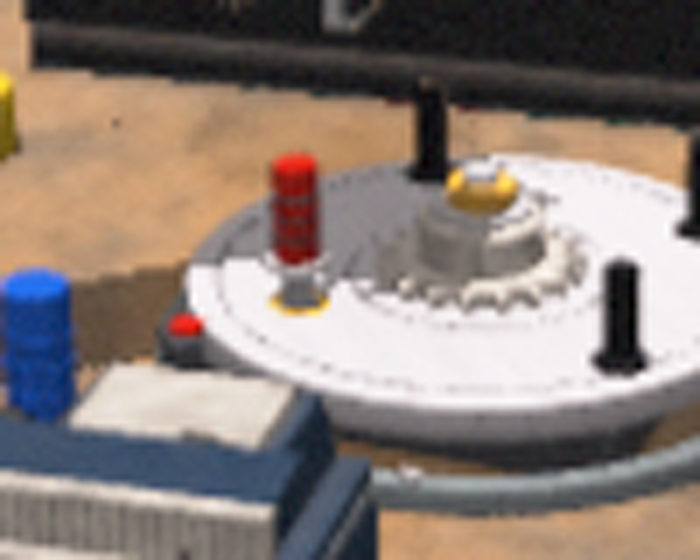

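carry_out:
  plan: "0.042 -0.022 0 0.129 0 -1.152 0;0.042 -0.022 0 0.129 0 -1.152 0;0.042 -0.022 0 0.129 0 -1.152 0;0.042 -0.022 0 0.129 0 -1.152 0;0.042 -0.022 0 0.129 0 -1.152 0;0.042 -0.022 0 0.129 0 -1.152 0;0.042 -0.022 0 0.129 0 -1.152 0;0.042 -0.022 0 0.129 0 -1.152 0;0.042 -0.022 0 0.129 0 -1.152 0;0.042 -0.022 0 0.129 0 -1.152 0;0.042 -0.022 0 0.129 0 -1.152 0;0.042 -0.022 0 0.129 0 -1.152 0"

```text
time_s: 18.55
eef_pos: [556.3, -203.5, 330.1]
orientation: [-1.225, 1.184, -1.184]
ft_force: [-0.7, 0.1, 0.1]
gripper_width: 0.491
```

```bash
python3 - <<'E'
from h import *
k=vision.calibration("wrist");im=vision.capture("wrist"); np.savez("k15.npz",**k)
s=arm.read_state();print(s['time_s'],s['eef_pos'],s['ft_force'],s['gripper_width'])
cv2.imwrite("pics/w15.png",im[:,:,::-1])
d=vision.capture("top"); cv2.imwrite("pics/t15.png",cv2.resize(d[130:250,280:440],None,fx=5,fy=5,interpolation=cv2.INTER_CUBIC)[:,:,::-1])
E
```

```text
18.6 [ 556.31072943 -203.42408924  330.16418676] [-1.11052344  0.07171815 -0.02111642] 0.4958514241872296
```

View pics/w15.png

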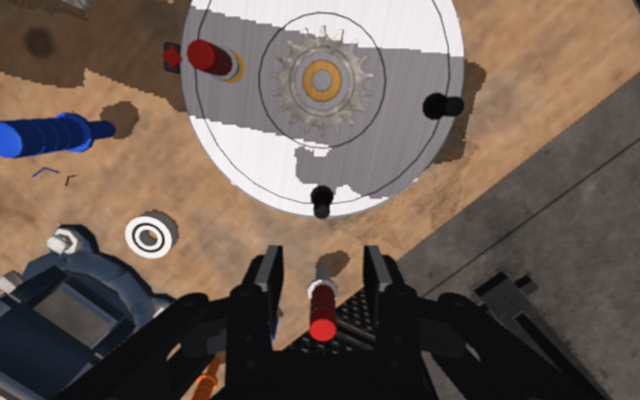

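carry_out:
  plan: "0.042 0 0.04 -0.001 0 0 0;0.042 0 0.06 -0.001 0 0 0;0.042 0 0.08 -0.001 0 0 0;0.042 0 0.095 -0.001 0 0 0;0.042 0 0.107 -0.001 0 0 0;0.042 0 0.107 -0.001 0 0 0;0.042 0 0.107 -0.001 0 0 0;0.042 0 0.107 -0.001 0 0 0"

```text
time_s: 19.45
eef_pos: [556.0, -203.6, 224.4]
orientation: [-1.224, 1.181, -1.185]
ft_force: [0.1, -0.3, -0.1]
gripper_width: 0.492
```

carry_out:
  plan: "0.042 -0.0001 0 0.0033 0 -0.035 0;0.042 -0.0002 0 0.0066 0 -0.07 0;0.042 -0.0004 0 0.0085 0 -0.09 0;0.042 -0.0006 0 0.011 0 -0.115 0;0.042 -0.0007 0 0.012 0 -0.126 0;0.042 -0.0008 0 0.013 0 -0.137 0;0.042 -0.0008 0 0.013 0 -0.137 0"

```text
time_s: 20.15
eef_pos: [568.3, -202.3, 223.1]
orientation: [-1.286, 1.081, -1.081]
ft_force: [-0.4, 0.0, 0.5]
gripper_width: 0.491
```

```bash
cat > look.py <<'E'
import sys
from h import *
n=sys.argv[1]
s=arm.read_state();print(s['time_s'],s['eef_pos'].round(1),s['ft_force'].round(2))
im=vision.capture("wrist"); 
im2=vision.capture("scene"); a=cv2.resize(im2[160:230,280:380],None,fx=6,fy=6,interpolation=cv2.INTER_CUBIC)
b=cv2.resize(im[0:320,80:],None,fx=.8,fy=.8)
o=np.zeros((420,600+200,3),np.uint8); o=np.vstack([np.pad(a,((0,0),(0,0),(0,0)))]); cv2.imwrite(f"pics/s{n}.png",o[:,:,::-1]); cv2.imwrite(f"pics/w{n}.png",im[:,:,::-1])
E
python3 look.py 16
```

```text
20.15 [ 568.3 -202.3  223.1] [-0.36  0.03  0.54]
```

View pics/s16.png

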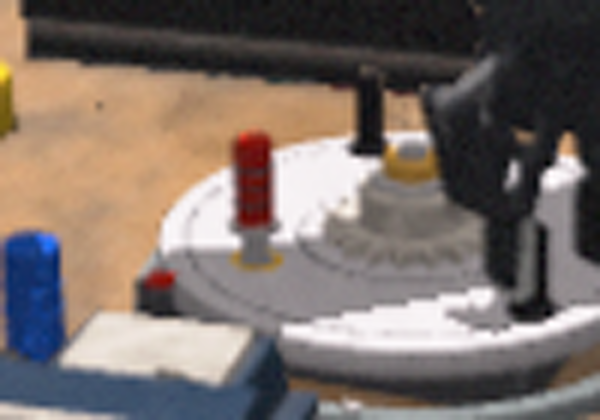

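View pics/w16.png

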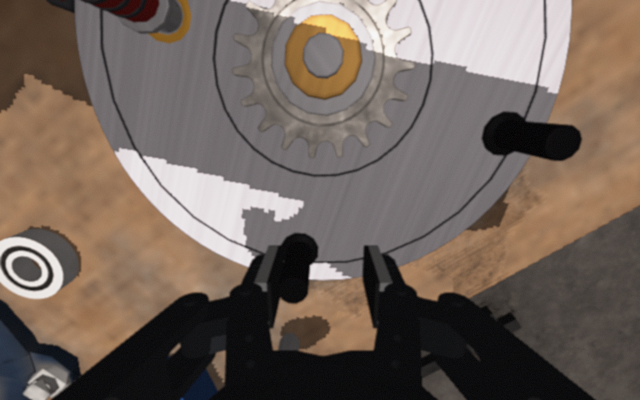

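carry_out:
  plan: "0.042 0 0 0.0005 0 -0.005 0;0.042 0 0 0.001 0 -0.01 0;0.042 0 0 0.0015 0 -0.016 0;0.042 0 0 0.002 0 -0.021 0;0.042 0 0 0.002 0 -0.021 0"

```text
time_s: 20.75
eef_pos: [570.1, -202.0, 223.2]
orientation: [-1.295, 1.066, -1.065]
ft_force: [-0.5, 0.1, 0.8]
gripper_width: 0.49
```

```bash
cat > chk.py <<'E'
from h import *
s=arm.read_state()
im=vision.capture("scene"); hsv=cv2.cvtColor(im,cv2.COLOR_RGB2HSV)
m=(((hsv[...,0]<8)|(hsv[...,0]>172))&(hsv[...,1]>150)&(hsv[...,2]>60)).astype(np.uint8)
m[:165]=0;m[205:]=0;m[:,:305]=0;m[:,350:]=0
n,l,st,c=cv2.connectedComponentsWithStats(m)
i=1+st[1:,4].argmax(); 
T=R.from_rotvec(s['orientation']).as_matrix()
print(round(s['time_s'],2),s['eef_pos'].round(1),"F tool",(T.T@s['ft_force']).round(2),"blob",st[i],c[i].round(2))
E
python3 chk.py
```

```text
20.75 [ 570.1 -202.   223.2] F tool [-0.18 -0.84 -0.49] blob [319 182   7  16  73] [321.86 188.82]
```

carry_out:
  plan: "0.042 0 0 0.0005 0 -0.005 0;0.042 0 0 0.001 0 -0.01 0;0.042 0 0 0.0015 0 -0.016 0;0.042 0 0 0.002 0 -0.021 0;0.042 0 0 0.002 0 -0.021 0"

```text
time_s: 21.3
eef_pos: [572.2, -201.6, 223.1]
orientation: [-1.303, 1.05, -1.05]
ft_force: [-1.4, -0.9, 1.1]
gripper_width: 0.49
```

```bash
python3 chk.py
```

```text
21.3 [ 572.2 -201.6  223.1] F tool [ 0.61 -1.06 -1.52] blob [320 183   6  15  78] [322.59 189.64]
```

carry_out:
  plan: "0.042 0 0 0.0005 0 -0.005 0;0.042 0 0 0.001 0 -0.01 0;0.042 0 0 0.0015 0 -0.016 0;0.042 0 0 0.002 0 -0.021 0;0.042 0 0 0.002 0 -0.021 0"

```text
time_s: 21.85
eef_pos: [574.4, -201.1, 223.2]
orientation: [-1.311, 1.034, -1.034]
ft_force: [-0.7, -0.6, -1.2]
gripper_width: 0.492
```

```bash
python3 chk.py
```

```text
21.85 [ 574.4 -201.1  223.2] F tool [ 0.41  1.18 -0.86] blob [321 184   7  15  71] [324.1  190.83]
```

```bash
python3 look.py 17; python3 -c "
from h import *
for a in (172,174,176,178): print(p('scene',[553+75*np.cos(np.radians(a)),-108.8+75*np.sin(np.radians(a)),80])[0].round(2))"
```

```text
21.9 [ 574.4 -201.1  223.2] [-1.44  0.05  0.18]
[321.91 188.83]
[322.27 189.2 ]
[322.66 189.56]
[323.08 189.92]
```

View pics/s17.png

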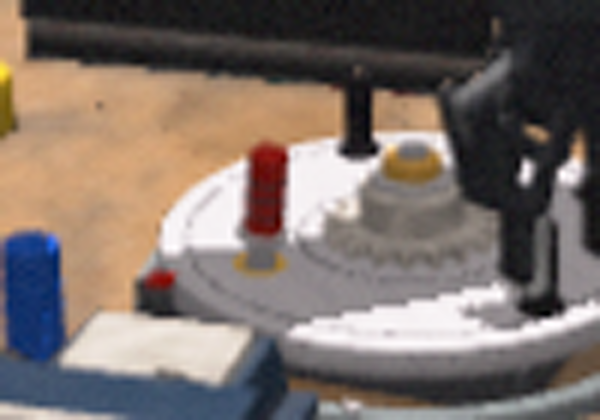

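carry_out:
  plan: "0.042 0 0 0.0004 0 -0.004 0;0.042 0 0 0.0008 0 -0.008 0;0.042 0 0 0.0012 0 -0.013 0;0.042 0 0 0.0015 0 -0.016 0;0.042 0 0 0.0015 0 -0.016 0"

```text
time_s: 22.5
eef_pos: [575.7, -200.8, 223.2]
orientation: [-1.318, 1.022, -1.022]
ft_force: [0.2, -0.1, 0.1]
gripper_width: 0.493
```

```bash
python3 chk.py
```

```text
22.5 [ 575.7 -200.8  223.2] F tool [ 0.18 -0.05  0.2 ] blob [322 184   6  15  77] [324.3  190.84]
```

carry_out:
  plan: "0.042 0 0 0.0004 0 -0.004 0;0.042 0 0 0.0008 0 -0.008 0;0.042 0 0 0.0012 0 -0.013 0;0.042 0 0 0.0015 0 -0.016 0;0.042 0 0 0.0015 0 -0.016 0"

```text
time_s: 23.05
eef_pos: [577.1, -200.4, 223.2]
orientation: [-1.324, 1.01, -1.01]
ft_force: [-0.6, -0.3, 0.3]
gripper_width: 0.491
```

```bash
python3 chk.py; python3 look.py 18
```

```text
23.05 [ 577.1 -200.4  223.2] F tool [ 0.16 -0.28 -0.65] blob [322 184   6  16  73] [324.63 191.29]
23.1 [ 577.1 -200.4  223.2] [-0.07 -0.33  0.84]
```

View pics/s18.png

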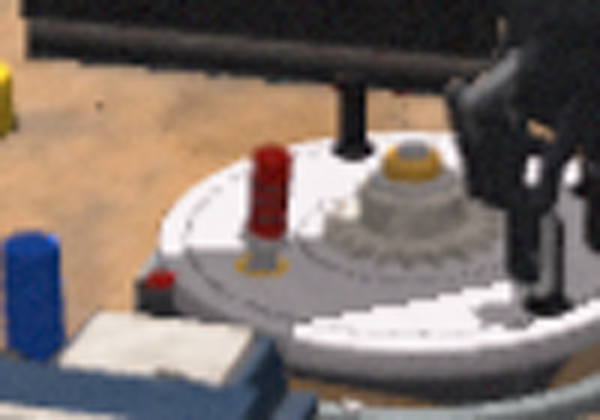

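View pics/w18.png

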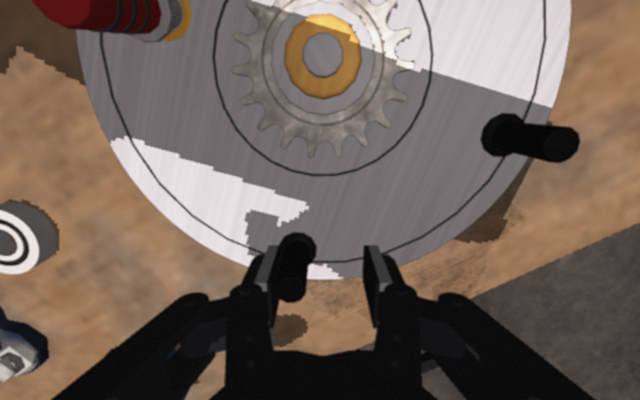

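carry_out:
  plan: "0.042 0 0 0.0004 0 -0.004 0;0.042 0 0 0.0008 0 -0.008 0;0.042 0 0 0.0012 0 -0.013 0;0.042 0 0 0.0015 0 -0.016 0;0.042 0 0 0.0015 0 -0.016 0"

```text
time_s: 23.7
eef_pos: [578.6, -200.0, 223.2]
orientation: [-1.33, 0.998, -0.998]
ft_force: [-0.2, -0.5, 0.8]
gripper_width: 0.491
```

```bash
python3 chk.py
```

```text
23.7 [ 578.6 -200.   223.2] F tool [ 0.39 -0.77 -0.33] blob [322 192   6   8  35] [324.71 195.23]
```

carry_out:
  plan: "0.042 0 0 0.0004 0 -0.004 0;0.042 0 0 0.0008 0 -0.008 0;0.042 0 0 0.0012 0 -0.013 0;0.042 0 0 0.0015 0 -0.016 0;0.042 0 0 0.0015 0 -0.016 0"

```text
time_s: 24.25
eef_pos: [580.0, -199.6, 223.2]
orientation: [-1.336, 0.986, -0.986]
ft_force: [-0.1, 0.7, 0.9]
gripper_width: 0.489
```

```bash
python3 chk.py
```

```text
24.25 [ 580.  -199.6  223.2] F tool [-0.69 -0.91  0.11] blob [322 185   7  15  73] [324.92 192.01]
```

```bash
python3 look.py 19
```

```text
24.3 [ 580.  -199.6  223.2] [ 0.09 -0.82 -0.58]
```

View pics/s19.png

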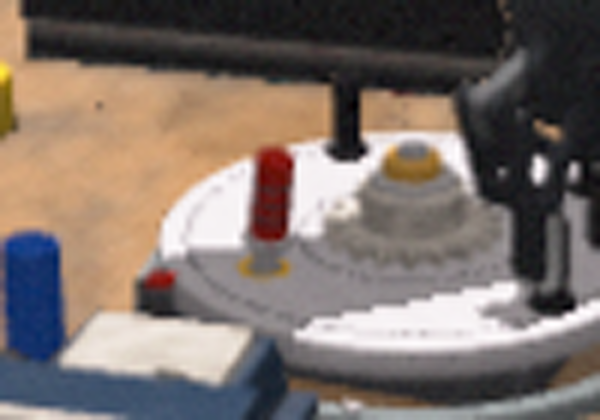

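carry_out:
  plan: "0.042 0 0 0.0004 0 -0.004 0;0.042 0 0 0.0008 0 -0.008 0;0.042 0 0 0.0012 0 -0.013 0;0.042 0 0 0.0015 0 -0.016 0;0.042 0 0 0.0015 0 -0.016 0"

```text
time_s: 24.9
eef_pos: [581.6, -199.1, 223.2]
orientation: [-1.342, 0.974, -0.974]
ft_force: [-1.1, -0.5, -0.6]
gripper_width: 0.492
```

```bash
python3 chk.py
```

```text
24.9 [ 581.6 -199.1  223.2] F tool [ 0.16  0.58 -1.17] blob [322 188   6  14  69] [324.9  194.36]
```

carry_out:
  plan: "0.042 0 0 0.0004 0 -0.004 0;0.042 0 0 0.0008 0 -0.008 0;0.042 0 0 0.0012 0 -0.013 0;0.042 0 0 0.0015 0 -0.016 0;0.042 0 0 0.0015 0 -0.016 0"

```text
time_s: 25.45
eef_pos: [582.9, -198.7, 223.2]
orientation: [-1.348, 0.962, -0.962]
ft_force: [-0.3, -0.1, -0.2]
gripper_width: 0.492
```

```bash
python3 chk.py
```

```text
25.45 [ 582.9 -198.7  223.2] F tool [-0.04  0.17 -0.32] blob [322 190   6  14  65] [324.   196.63]
```

Pin is lower (row 185 → 190); look.

```bash
python3 look.py 20
```

```text
25.5 [ 582.9 -198.7  223.2] [-0.14  0.66 -0.66]
```

View pics/s20.png

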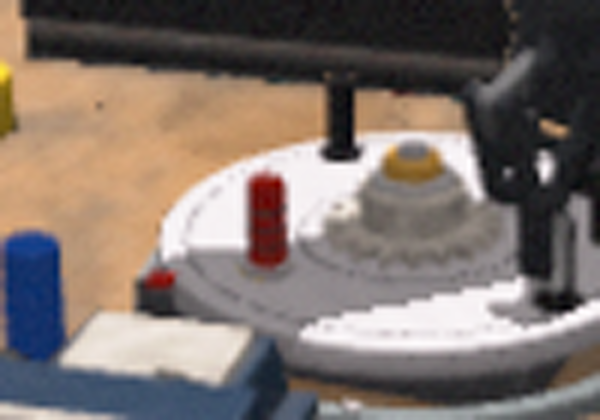

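View pics/w20.png

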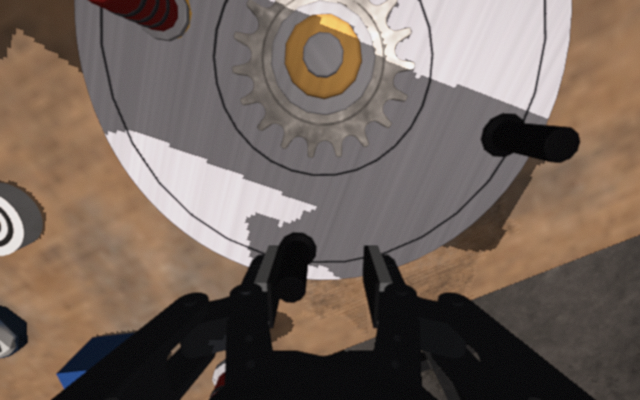

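carry_out:
  plan: "0.042 0 0 -0.004 0 0 0;0.042 0 0 -0.009 0 0 0;0.042 0 0 -0.012 0 0 0;0.042 0 -0.02 -0.012 0 0 0;0.042 0 -0.05 -0.012 0 0 0;0.042 0 -0.09 -0.012 0 0 0;0.042 0 -0.11 -0.012 0 0 0;0.042 0 -0.11 -0.012 0 0 0;0.042 0 -0.11 -0.012 0 0 0;0.042 0 -0.11 -0.012 0 0 0"

```text
time_s: 26.6
eef_pos: [570.7, -202.8, 331.5]
orientation: [-1.349, 0.965, -0.96]
ft_force: [-0.0, -0.5, 0.0]
gripper_width: 0.494
```

```bash
python3 look.py 21; python3 - <<'E'
from h import *
k=vision.calibration("wrist");im=vision.capture("wrist");np.savez("k21.npz",**k)
cv2.imwrite("pics/w21c.png",cv2.resize(im[0:130,140:300],None,fx=4.5,fy=4.5,interpolation=cv2.INTER_CUBIC)[:,:,::-1])
d=vision.capture("top"); cv2.imwrite("pics/t21.png",cv2.resize(d[130:250,280:440],None,fx=5,fy=5,interpolation=cv2.INTER_CUBIC)[:,:,::-1])
E
```

```text
26.6 [ 570.7 -202.8  331.5] [-0.01 -0.53  0.03]
```

View pics/w21c.png

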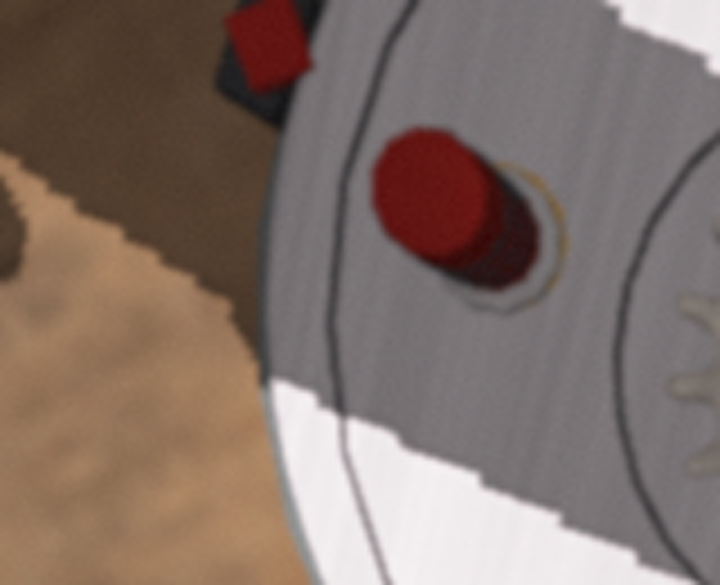

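View pics/s21.png

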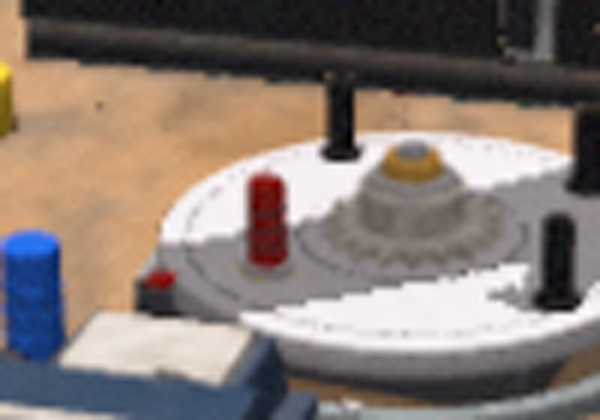

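View pics/t21.png

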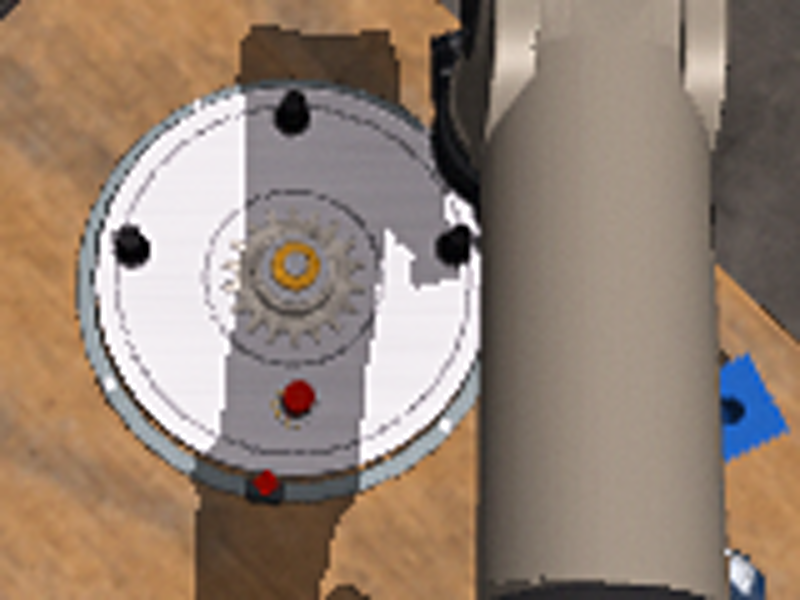

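```bash
python3 - <<'E'
from fit import *
from scipy.optimize import least_squares
kt=vision.calibration("top")
a,f=fit("top",[(292,103,79,95,180),(131,240,79,95,260),(453,238,79,95,100),(297,264,83,0,0)],kt,(280,130),5,(551,-107,182))
h=lambda a:np.array([a[0]+75*np.cos(np.radians(a[2])),a[1]+75*np.sin(np.radians(a[2]))])
print("hole by top",h(a))
for z in (83,85,98): print("top cam: pin top px at z",z,((p("top",[*h(a),z],kt)[0]-[280,130]+.5)*5-.5).round(1),"seen 298,397")
k=dict(np.load("k21.npz"))
im=cv2.imread("pics/w21.png"); print(im.shape)
g=lambda x,y:(140+(x+.5)/4.5-.5,(y+.5)/4.5-.5)
# size + position of red top circle in wrist: crop center (434,193), and collar bottom ~ (503,243)
for z in (83,85,90,98): print("wrist axis from top at z",z,w("wrist",g(434,193),z,k).round(1))
for z in (43,45,50,58): print("collar top at z",z,w("wrist",g(503,247),z,k).round(1))
ks=vision.calibration("scene")
H=h(a)+[2.5,-2.5]
for z in (39,43,83,98): print("scene",z,((p("scene",[*H,z],ks)[0]-[280,160]+.5)*6-.5).round(1))
E
```

```text
top [ 548.96 -106.17  180.39] [-0.1 -0.  -0.7 -0.1  1.3 -0.2 -0.6  0.3]
hole by top [ 473.95768443 -106.67499131]
top cam: pin top px at z 83 [295.9 398.3] seen 298,397
top cam: pin top px at z 85 [296.  397.9] seen 298,397
top cam: pin top px at z 98 [296.9 394.7] seen 298,397
(400, 640, 3)
wrist axis from top at z 83 [ 479.8 -110.1   83. ]
wrist axis from top at z 85 [ 480.4 -110.3   85. ]
wrist axis from top at z 90 [ 481.9 -110.7   90. ]
wrist axis from top at z 98 [ 484.4 -111.4   98. ]
collar top at z 43 [ 480.8 -111.1   43. ]
collar top at z 45 [ 481.4 -111.2   45. ]
collar top at z 50 [ 482.6 -111.5   50. ]
collar top at z 58 [ 484.7 -112.1   58. ]
scene 39 [262.9 269.6]
scene 43 [262.7 261.5]
scene 83 [260.9 178.9]
scene 98 [260.2 147.5]
```

View pics/w21.png

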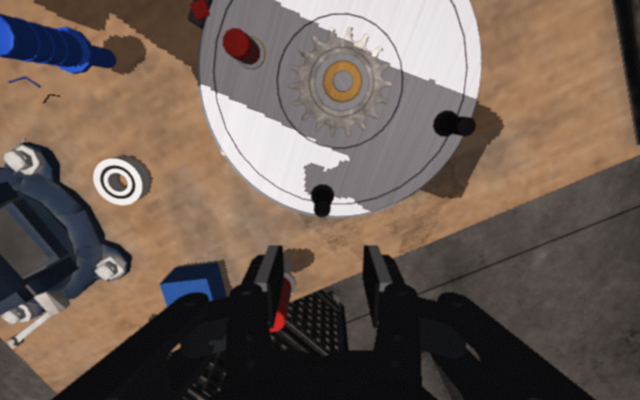

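```bash
python3 - <<'E'
from h import *
s=arm.read_state();print(s['time_s'],s['ft_force'].round(2),abs(s['dq']).max())
print(order.hand_in())
E
```

```text
26.8 [-0.2   0.62 -0.13] 0.008718128803217805
the job is handed in; nothing more can be done
None
```

I turned the table until the yellow-ringed hole stood at the red pointer, stood the red-handled pin in it, and let go. I then eased the table on until the pin dropped into the base's hole. The job is handed in, at 26.8 s of the 72 s allowed.

- **Pointer step:** I turned the table about 66° counterclockwise by pushing on post0. By the top camera the hole came to within about 0.1° of the pointer, with the pin still standing in its rest.
- **Pin:** I took the smaller red pin from the blue block. The measured wrist force peaked at about 5 N as the gripper closed and stayed below 2 N while the pin went into the hole.
- **Drop:** I eased the table on in 1.5–2 mm steps, and the pin dropped after about 10–11 mm along the hole circle. It leaned slightly forward while dragging on the base.

**Last checks**
- In the scene camera the pin's top sat within about 1 mm of where it should be with the collar on the table, and the pin stood upright. The drop matched 15 mm.
- The gripper was clear of everything and the measured forces were near zero.
- I did not take a close-up of the collar against the table, so the collar being down rests on the scene camera view.
- The cameras disagreed: top and wrist gave table positions 3–6 mm apart. I worked from an in-between position and used the wrist camera for the fine steps.

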